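# Press down a wrap-around bottle label, panel by panel

### The job

Press the new wrap-around label onto the square amber bottle: hold each colour panel in turn flat and centred against the tilted spring pad of the label press with about 8 N for half a second, in the order green, yellow, pink, white, never pushing harder than 16 N. Then stand the bottle upright and wholly on the round cork coaster, setting it down gently, and let go; do not knock the bottle over or disturb the other bottles, boxes and glassware.

Things in the scene. Friction and masses are not known exactly. Their poses are not given: they have to be found in the camera images.
- bottle: Square amber glass bottle with an eight-sided black cap, about 170 g (varies by a third). Body 40 x 40 mm, 56 mm high; neck 22 mm in diameter, z 56 to 66. Origin: centre of the underside; z up along the bottle. A label panel 34 mm wide, 36 mm high on each side: green faces the bottle's +x, yellow +y, pink -x, white -y; a dash of each colour also on the shoulder. Starts upright, any yaw.
- cap (a point): Centre of the bottle's cap, on its axis, 81 mm above the underside. Cap 30 mm high (z 66 to 96 mm), 30 mm across flats; one pair of flats faces along the bottle's x, the others at every 45 degrees. Gripped here, all four sides stay free; grip firmly (40 N or more), as the push on the pad tries to swing the bottle in the fingers.
- panel_green (a point): Point on the green side, 33 mm above the bottle's underside, 20 mm from its axis, in bottle +x. This point is to meet the pad's centre (within 12 mm). Axes as the bottle's.
- panel_yellow (a point): The same on the yellow side, in bottle +y.
- panel_pink (a point): The same on the pink side, in bottle -x.
- panel_white (a point): The same on the white side, in bottle -y.
- press: Label press, a grey metal stand fixed to the table; base plate 140 x 110 x 14 mm, reaching from 100 mm behind to 40 mm in front of the origin. Origin on the table straight below the collar's front; x points the way the press faces (away from the robot, within 0.35 rad), z up.
- collar: Fixed aluminium guide block on the press, 75 long, 44 wide, 40 mm high, leaning back 0.436 rad (25 degrees). Origin: centre of its front face, 95 mm above the table. x points out of the front along the pad's travel, away from the robot and 25 degrees upward; y is level; z lies along the pad's face, up and leaning towards the robot. For a press, bottle z lies along this z.
- pad_nearest (a point): Point on the collar's x axis 12 mm before its front: the innermost place where the pad's face can stand (axes as the collar's). The black rubber pad, 32 x 32 mm, square to x and centred on it, is sprung: pushed along -x it gives 1 mm for every 2 N, 10 mm at most, and comes back. Panels must lie flat on it (within 0.12 rad).
- pad_farthest (a point): Point on the collar's x axis 34 mm before its front: the outermost place where the pad's face can stand. The face starts somewhere between this and pad_nearest, different every time and not measured: find it by touch. It keeps that setting (the slide resists 60 N) apart from its spring.
- coaster: Round cork coaster, 100 mm in diameter, 6 mm thick, fixed to the table. Origin: centre of its underside. It lies on the other side (left or right) of the press from the bottle.
- dropper_amber: Bystander: amber dropper bottle, 34 mm in diameter, 90 mm high, upright; origin under its centre. Leave alone.
- dropper_blue: Bystander: blue dropper bottle, 34 mm in diameter, 90 mm high, upright; origin under its centre. Leave alone.
- jar: Bystander: amber jar with black lid, 48 mm in diameter, 60 mm high; origin under its centre. Leave alone.
- carton_white: Bystander: white carton 40 x 100 x 40 mm lying on the table; origin under its centre. Leave alone.
- carton_kraft: Bystander: brown carton 45 x 45 x 90 mm, upright; origin under its centre. Leave alone.
- beaker: Bystander: clear tumbler, 60 mm in diameter, 75 mm high; origin under its centre. Leave alone.
Not all that is in view belongs to the job. Leave any red look-alike of the bottle alone.

How it is judged (in metres and radians):
On the way, in this order (a step that is already met when the one before it is completed fails the run):
1. the green panel is pressed flat and centred on the pad with more than 4 N for 0.3 s (contact force between bottle and collar above 4 N and x of panel_green in the frame of collar between 0 and 0.042 m and y of panel_green in the frame of collar between -0.012 and 0.012 m and z of panel_green in the frame of collar between -0.012 and 0.012 m and angle between the z axis of bottle and the z axis of collar, either way round below 0.12 rad and angle between the x axis of bottle and the x axis of collar, either way round below 0.12 rad), for 0.3 s.
2. the yellow panel is pressed flat and centred on the pad with more than 4 N for 0.3 s (contact force between bottle and collar above 4 N and x of panel_yellow in the frame of collar between 0 and 0.042 m and y of panel_yellow in the frame of collar between -0.012 and 0.012 m and z of panel_yellow in the frame of collar between -0.012 and 0.012 m and angle between the z axis of bottle and the z axis of collar, either way round below 0.12 rad and angle between the y axis of bottle and the x axis of collar, either way round below 0.12 rad), for 0.3 s.
3. the pink panel is pressed flat and centred on the pad with more than 4 N for 0.3 s (contact force between bottle and collar above 4 N and x of panel_pink in the frame of collar between 0 and 0.042 m and y of panel_pink in the frame of collar between -0.012 and 0.012 m and z of panel_pink in the frame of collar between -0.012 and 0.012 m and angle between the z axis of bottle and the z axis of collar, either way round below 0.12 rad and angle between the x axis of bottle and the x axis of collar, either way round below 0.12 rad), for 0.3 s.
4. the white panel is pressed flat and centred on the pad with more than 4 N for 0.3 s (contact force between bottle and collar above 4 N and x of panel_white in the frame of collar between 0 and 0.042 m and y of panel_white in the frame of collar between -0.012 and 0.012 m and z of panel_white in the frame of collar between -0.012 and 0.012 m and angle between the z axis of bottle and the z axis of collar, either way round below 0.12 rad and angle between the y axis of bottle and the x axis of collar, either way round below 0.12 rad), for 0.3 s.
At the end, for the whole second after the job is handed in: The bottle stands at rest, upright (within 0.06 rad) on the cork coaster, its centre within 25 mm of the coaster's centre, and is released (horizontal distance between bottle and coaster below 0.025 m and angle between bottle's own z axis and vertical below 0.06 rad and z of bottle in the frame of coaster between 0.003 and 0.01 m and linear speed of bottle below 0.02 m/s and contact force between bottle and the fingers below 0.05 N); the robot touches nothing.
It fails at once if the bottle is pushed on the press pad or collar with more than 16 N (contact force between bottle and collar above 16 N).
It fails at once if the bottle is knocked over (angle between bottle's own z axis and vertical above 1 rad).
It fails at once if the bottle is dropped or slammed down on the coaster (faster than 0.5 m/s within 30 mm of it) (horizontal distance between bottle and coaster below 0.07 m and height (world z) of bottle below 0.036 m and linear speed of bottle above 0.5 m/s).
It fails at once if a bystander is moved by more than 25 mm (distance of any of dropper_amber, dropper_blue, jar, carton_white, carton_kraft, beaker from where it was at the start of the episode above 0.025 m).
It fails at once if a bystander is tipped over (angle between any of dropper_amber, dropper_blue, jar, carton_white, carton_kraft, beaker's own z axis and vertical above 0.5 rad).
It also fails if it takes over 72 s, if anything falls off the work surface, if the arm or the gripper's body presses on something with over 40 N, if the wrist force passes 120 N, or if a joint passes its speed limit or range.

### The arm

A 6-joint arm with a two-finger parallel gripper is mounted at the origin on the work surface. World frame = base frame: x ahead of the robot, y to its left, z up, the work surface at z = 0. Lengths are in mm, angles in rad, forces in N, time in s.
With the tool pointing down it reaches from about 350 to 800 mm from the base axis. Payload 7.3 kg.
Tool frame: the origin (TCP) lies on the centre line of the jaws, within the pads' length; the fingertips stand 11 mm ahead of it and the grasp point (between the pads) lies 8 mm behind it (r.finger_overhang is the distance from the TCP to the fingertips, in mm); y points along the fingers, z is the direction in which the jaws open and shut, and the axes are right-handed (so a half turn about y gives the same grasp; the last joint's range is limited). The gripper opens to 85 mm and grips with 20 to 120 N. Pads are 22 mm wide; open, the fingers measure 114 mm over their backs; the gripper's body (76 mm by 85 mm) begins 54 mm behind the grasp point. The pads swing forward as they close: fully open they stand 13 mm farther back than shut.
Start: joints at [0.983, 0.342, 1.524, -0, 1.275, -0.146], TCP at [224.461, 474.616, 242.322] pointing down, gripper open.
Joint ranges: [-2.53, 2.53], [-0.77, 2.02], [0.04, 2.7], [-1, 4.14], [0.28, 2.66], [-3.11, 3.11]. Speed limits (rad/s): [2.57, 2.57, 3.14, 3.14, 3.14, 3.14].

### API

Orientations are given as [roll, pitch, yaw] about the fixed x, y, z axes, in that order (R = Rz(yaw) Ry(pitch) Rx(roll)).
In Python, from cell import r, cams, workorder gives the robot as it stands.
- The arm moves only by the shell command python3 -m inch 'ROWS'. ROWS is JSON, a list of rows, each a list of 5 numbers: the shift along the world's x, y, z in cm, then the turn about the world's z in rad, then the opening, from -1 (shut) to 1 (fully open). A call has exactly 8 rows; each row is the pose to reach, as a shift and turn from the pose commanded when the call began; what a row does not reach only later rows make up. A row lasts 1/12 s, in which the tool goes at most 41.7 mm and 7.16 degrees, less where a joint would pass 70% of its speed; a pose out of reach is approached as far as the arm can. A call with a gripper value outside its range is refused whole. The fingers move at their own pace and stop on an object; the grip force is fixed at half the most. Time passes only in rows, so rows that repeat a pose let the fingers close, or fill a call up. It gives the time, the measured TCP pose, the force and the opening at its end, in the units of the state.
- r.state(): the state, without advancing time (a new reading comes with each control period).
- cams.get_image(name): name is "scene" or "top" or "wrist"; returns the picture (400x640x3 uint8, red, green, blue); there is no depth.
- cams.camera_info(name): a dict with "vfov" (degrees; the focal length in pixels is half the picture's height over the tangent of half this angle, whatever the lens; pixels are square), "cx", "cy" (the principal point, pixels), "origin" and "attitude" of the camera in the world. Camera axes: x right, y down, z forward; pixel columns grow to the right and rows downward; lengths in mm; the calibration is good to about 2 mm. The wrist camera is an equidistant fisheye: a pixel r from the principal point sees the ray r / f radians off the axis. A picture is of the moment at which its call begins: read the wrist's pose just before it. camera_info takes no time and is no camera call; for the wrist camera it gives the pose at the moment of the call.
- workorder.finish_job(): hands the job in, once; it reports no verdict.
The state is a dict: "time_s": time; "qpos": joint angles; "qd": joint speeds; "tau": joint torques, N m; "position": TCP position; "ee_rot": TCP orientation; "wrist_force": force on the tool from outside, world axes, zero at the start; "torque": the same for the moment, N m; "opening": opening from 0.0 (shut) to 1.0 (fully open).
Only numpy, scipy, OpenCV 4.12 (cv2) and the standard library are available. Lean on these libraries where they do the work, as an engineer would, in place of code of your own. Each camera call takes 0.05 s, during which the arm holds its last target.

## Working session

There is one attempt and no reset: what is moved stays moved. The work goes in short steps, Python scripts to look and compute and a shell command to move; the robot and the scene stay as the last step left them, time stands still between calls to the robot, and variables do not carry over. Pictures are saved under pics/ and viewed, and the job is handed in when it is done.

```bash
ls -la; mkdir -p pics; python3 - <<'E'
from cell import r,cams,workorder
import cv2
print([a for a in dir(r) if a[0]!='_'],r.finger_overhang)
s=r.state();print({k:(v if not hasattr(v,'round') else v) for k,v in s.items()})
for n in ("scene","top","wrist"):
    print(n,cams.camera_info(n))
    cv2.imwrite(f"pics/a_{n}.png",cams.get_image(n)[:,:,::-1])
E
```

```text
total 12
drwxr-xr-x  3 agent agent 4096 Dec  7 05:56 .
drwxr-xr-x 23 root  root  4096 Dec  7 05:56 ..
drwxr-xr-x  2 agent agent 4096 Dec  7 05:56 pics
['PlanningError', 'finger_overhang', 'state'] 11.0
{'time_s': 0.0, 'qpos': array([ 9.82976329e-01,  3.42732718e-01,  1.52502847e+00, -9.26278408e-06,
        1.27540252e+00, -1.46017947e-01]), 'qd': array([-0.0015925 , -0.00144843, -0.00121651,  0.00025387, -0.00217563,
       -0.00038586]), 'tau': array([ 1.85524063e-03, -4.33684731e+01, -2.46009564e+01,  1.93228533e-05,
        7.74314016e-03,  1.78738560e-05]), 'position': array([224.24590231, 474.26693608, 241.61676608]), 'ee_rot': array([-1.57235195e+00,  2.19824804e-04, -4.41799518e-01]), 'wrist_force': array([-0.65757849, -0.09009567, -0.05004119]), 'torque': array([-0.00196545, -0.02674059,  0.02050122]), 'opening': 0.9997922772998619}
scene {'vfov': 43.607744143610994, 'cx': 313.9906902070199, 'cy': 204.0217359786791, 'origin': array([1352.36829355,   21.140659  , 1172.38326483]), 'attitude': array([-2.51356559e+00, -2.35518231e-03,  1.59384023e+00])}
top {'vfov': 55.06065441663572, 'cx': 327.3401783120026, 'cy': 200.50697146178126, 'origin': array([ 377.9011978 ,   -5.53104221, 1127.35850977]), 'attitude': array([-2.94472411,  0.02027509, -1.57624039])}
wrist {'vfov': 65.70646984690485, 'cx': 316.5754826031907, 'cy': 196.2814283449103, 'origin': array([154.1519235 , 507.71035959, 374.1003057 ]), 'attitude': array([2.83326414e+00, 1.08210983e-03, 1.12936837e+00])}
```

View pics/a_scene.png

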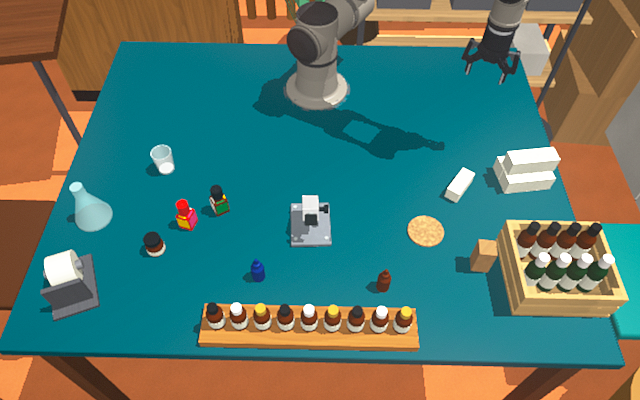

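View pics/a_top.png

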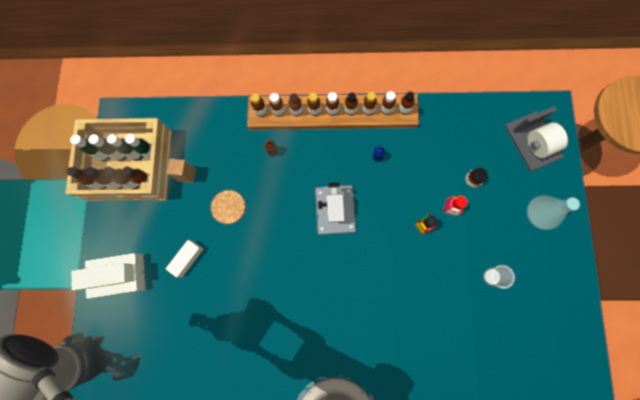

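View pics/a_wrist.png

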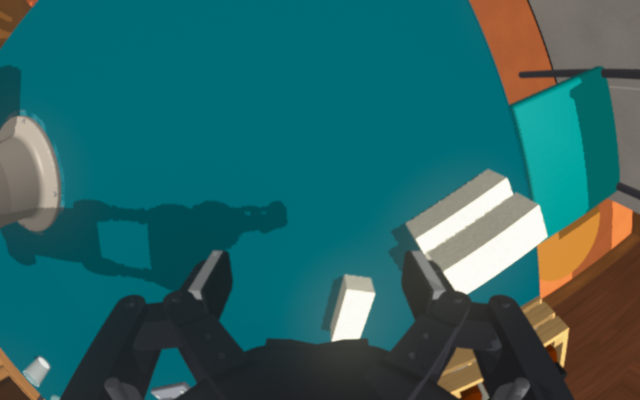

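```bash
cat > h.py <<'E'
import numpy as np,cv2
from scipy.spatial.transform import Rotation as R
from cell import r,cams,workorder
def img(n): return cams.get_image(n)[:,:,::-1].copy()
def ray(n,u,v,ci=None):
    c=ci or cams.camera_info(n); f=200/np.tan(np.radians(c['vfov'])/2)
    d=np.array([(u-c['cx'])/f,(v-c['cy'])/f,1.])
    if n=='wrist':
        rr=np.hypot(d[0],d[1]); d=np.array([d[0]/rr*np.sin(rr),d[1]/rr*np.sin(rr),np.cos(rr)]) if rr>0 else d
    return np.array(c['origin']),R.from_euler('xyz',c['attitude']).apply(d)
def onz(n,u,v,z,ci=None):
    o,d=ray(n,u,v,ci); return o+d*(z-o[2])/d[2]
def proj(n,p,ci=None):
    c=ci or cams.camera_info(n); f=200/np.tan(np.radians(c['vfov'])/2)
    q=R.from_euler('xyz',c['attitude']).inv().apply(np.atleast_2d(p)-c['origin'])
    if n=='wrist':
        s=np.hypot(q[:,0],q[:,1]);t=np.arctan2(s,q[:,2])
        return np.c_[c['cx']+f*t*q[:,0]/s,c['cy']+f*t*q[:,1]/s]
    return np.c_[c['cx']+f*q[:,0]/q[:,2],c['cy']+f*q[:,1]/q[:,2]]
def st():
    s=r.state(); print('t',round(s['time_s'],2),'p',np.round(s['position'],1),'rot',np.round(s['ee_rot'],3),'F',np.round(s['wrist_force'],1),'T',np.round(s['torque'],2),'op',round(s['opening'],3),'q',np.round(s['qpos'],2))
def crop(im,x0,y0,x1,y1,k,name):
    c=cv2.resize(im[y0:y1,x0:x1],None,fx=k,fy=k,interpolation=cv2.INTER_CUBIC); cv2.imwrite('pics/'+name,c)
E
python3 - <<'E'
from h import *
t=cv2.imread('pics/a_top.png');s=cv2.imread('pics/a_scene.png')
a=cv2.resize(t[160:260,290:480],None,fx=4,fy=4,interpolation=cv2.INTER_CUBIC)
b=cv2.resize(s[180:255,160:350],None,fx=4,fy=4,interpolation=cv2.INTER_CUBIC)
cv2.imwrite('pics/b_top.png',a[:, :]);cv2.imwrite('pics/b_scene.png',b)
for n,u,v,z,l in [('top',427,225,60,'bottle'),('scene',218,190,96,'cap'),('top',228,207,6,'coaster'),('scene',426,231,6,'coaster'),('top',455,206,60,'red'),('top',270,148,60,'damber'),('top',379,154,60,'dblue'),('top',477,177,60,'jar'),('top',498,277,70,'beaker'),('top',185,259,40,'cw'),('top',183,168,90,'ck')]:
    print(l,np.round(onz(n,u,v,z)))
E
```

```text
bottle [ 519. -262.   60.]
cap [ 530. -256.   96.]
coaster [585. 313.   6.]
coaster [590. 317.   6.]
red [ 572. -344.   60.]
damber [749. 182.  60.]
dblue [ 727. -136.   60.]
jar [ 655. -412.   60.]
beaker [ 376. -441.   70.]
cw [430. 419.  40.]
ck [683. 422.  90.]
```

View pics/b_top.png

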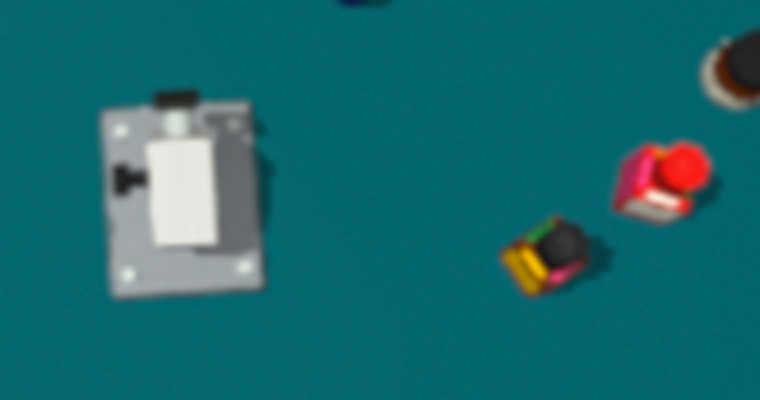

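View pics/b_scene.png

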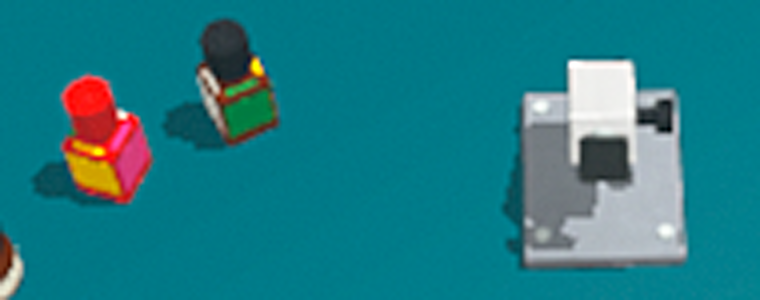

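```bash
python3 - <<'E'
from h import *
t=cv2.imread('pics/a_top.png')
P=[]
for x,y in [(102,108),(250,100),(265,288),(112,298)]:
    p=onz('top',x/4+290-.4,y/4+160-.4,14);P.append(p[:2]);print(np.round(p))
P=np.array(P) # FL(left=+y),FR,BR,BL
fx=((P[0]-P[3])+(P[1]-P[2]))/2; fy=((P[0]-P[1])+(P[3]-P[2]))/2
print(np.linalg.norm(fx),np.linalg.norm(fy),np.arctan2(fx[1],fx[0]),np.arctan2(-fy[0],fy[1]))
yaw=np.arctan2(fx[1],fx[0]); c=P.mean(0); o=c+30*np.array([np.cos(yaw),np.sin(yaw)]);print('origin',o)
# scene view
S=[]
for x,y in [(522,262),(686,262),(676,92),(523,92)]:
    p=onz('scene',x/4+160-.4,y/4+180-.4,14);print(np.round(p))
# coaster by mask
for n in('top','scene'):
    im=cv2.imread(f'pics/a_{n}.png');h=cv2.cvtColor(im,cv2.COLOR_BGR2HSV)
    m=cv2.inRange(h,(5,80,120),(22,255,255));k,l,stt,ce=cv2.connectedComponentsWithStats(m)
    tgt=np.array((228,207) if n=='top' else (426,231))
    i=l[tgt[1]-3:tgt[1]+3,tgt[0]-3:tgt[0]+3].max()
    cs,_=cv2.findContours((l==i).astype('uint8'),0,2);e=cv2.minAreaRect(cs[0]);print(n,stt[i],e, onz(n,*e[0],6))
    # bottle colours
    for nm,lo,hi in [('green',(40,120,40),(80,255,255)),('yellow',(20,150,120),(34,255,255)),('pink',(150,80,80),(172,255,255)),('black',(0,0,0),(180,255,45))]:
        m=cv2.inRange(h,lo,hi); b=(405,205,450,240) if n=='top' else (205,180,235,220)
        ys,xs=np.nonzero(m[b[1]:b[3],b[0]:b[2]])
        if len(xs): print(n,nm,len(xs),xs.mean()+b[0],ys.mean()+b[1], np.round(onz(n,xs.mean()+b[0],ys.mean()+b[1],96 if nm=='black' else 40)))
E
```

```text
[643.  52.  14.]
[648. -58.  14.]
[507. -67.  14.]
[501.  45.  14.]
141.5591299154299 110.97593926312685 0.055659986912878434 0.05148393145287484
origin [604.55305044  -5.31958087]
[650. -57.  14.]
[647.  54.  14.]
[505.  46.  14.]
[508. -63.  14.]
top [211 191  34  33 879] ((227.5, 207.0), (32.0, 33.0), 90.0) [584.78040964 314.33503568   6.        ]
top green 19 424.57894736842104 217.57894736842104 [ 543. -262.   40.]
top yellow 75 421.2 226.62666666666667 [ 517. -251.   40.]
top pink 25 438.44 216.6 [ 545. -301.   40.]
top black 35 428.1142857142857 222.4 [ 521. -257.   96.]
scene [407 216  37  31 856] ((425.0, 231.0), (30.0, 36.0), 90.0) [590.52630112 314.59952313   6.        ]
scene green 113 221.42477876106196 206.99115044247787 [ 547. -253.   40.]
scene yellow 9 223.66666666666666 196.22222222222223 [ 509. -251.   40.]
scene black 23 215.6086956521739 195.2173913043478 [ 548. -260.   96.]
```

```bash
python3 -m inch '[[2,-4,0,0,1],[4,-8,0,-0.1,1],[6,-12,0,-0.1,1],[8,-16,0,-0.1,1],[10,-20,0,-0.1,1],[12,-24,0,-0.1,1],[14,-28,0,-0.1,1],[16,-32,0,-0.1,1]]'; python3 -c "
from h import *;st()"
```

```text
time_s: 0.82
position: [373.8, 174.6, 242.4]
ee_rot: [-1.571, -0.0, -0.542]
wrist_force: [0.1, 0.5, -0.5]
opening: 1.002
t 0.82 p [373.8 174.6 242.4] rot [-1.571 -0.    -0.542] F [ 0.1  0.5 -0.5] T [ 0.05 -0.06  0.02] op 1.002 q [ 0.25  0.13  1.8   0.    1.2  -0.78]
```

```bash
python3 -m inch '[[2,-4,0,0,1],[4,-8,0,0.1,1],[6,-12,0,0.2,1],[8,-16,0,0.3,1],[10,-20,0,0.4,1],[11,-24,0,0.5,1],[12,-28,0,0.5,1],[12,-32,0,0.5,1]]';  python3 -m inch '[[0.5,-4,-2,0,1],[1,-8,-4,0,1],[1,-9,-6,0,1],[1,-9,-6,0,1],[1,-9,-6,0,1],[1,-9,-6,0,1],[1,-9,-6,0,1],[1,-9,-6,0,1]]'; python3 - <<'E'
from h import *
st(); ci=cams.camera_info('wrist'); im=img('wrist'); np.save('ci.npy',ci,allow_pickle=True)
cv2.imwrite('pics/c_wrist.png',im)
print(proj('wrist',[[520,-258,96],[520,-258,56]],ci))
E
```

```text
time_s: 1.48
position: [492.6, -127.2, 242.0]
ee_rot: [-1.57, -0.0, -0.041]
wrist_force: [0.1, 0.4, 0.5]
opening: 0.999
time_s: 2.15
position: [502.5, -214.1, 183.7]
ee_rot: [-1.572, -0.002, -0.04]
wrist_force: [-0.5, 0.6, 0.7]
opening: 1.001
t 2.15 p [ 502.5 -214.1  183.7] rot [-1.572 -0.002 -0.04 ] F [-0.5  0.6  0.7] T [ 0.01 -0.01  0.01] op 1.001 q [-0.54  0.43  1.56  0.    1.15 -2.07]
[[261.50688931 228.60258114]
 [268.82330451 210.77539528]]
```

View pics/c_wrist.png

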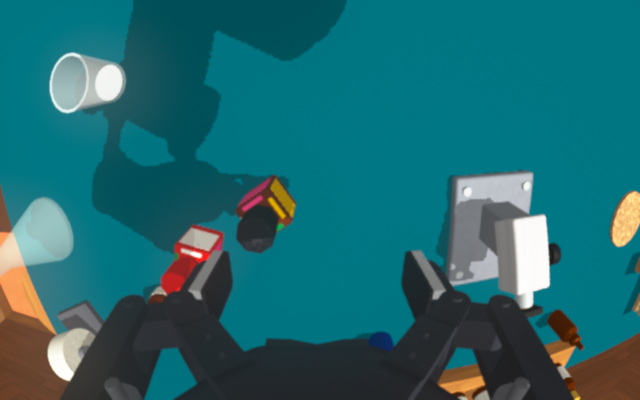

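```bash
python3 - <<'E'
from h import *
im=cv2.imread('pics/c_wrist.png'); crop(im,225,165,310,260,8,'d.png')
E
```

```text
(no output)
```

View pics/d.png

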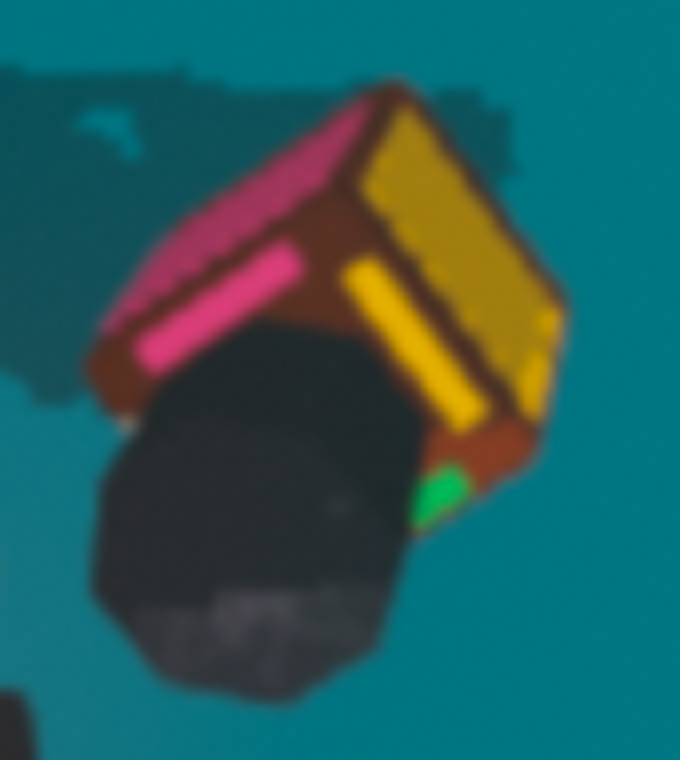

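```bash
python3 - <<'E'
from h import *
ci=np.load('ci.npy',allow_pickle=True).item()
f=lambda x,y,z:onz('wrist',225+x/8-.44,165+y/8-.44,z,ci)[:2]
A=f(348,185,56);B=f(92,372,56);C=f(540,450,56);D=f(245,560,96);E=f(395,83,0)
print(A,B,C,D,E)
gx=C-A; gy=A-B  # green dir = from pinkyellow to yellowgreen ; yellow dir = from pinkwhite to pinkyellow
print(np.linalg.norm(gx),np.linalg.norm(gy),np.arctan2(gx[1],gx[0]),np.arctan2(gy[1],gy[0])-np.pi/2,(B+C)/2)
E
```

```text
[ 498.33082552 -256.77049675] [ 519.27403997 -288.71837825] [ 530.47433023 -237.55247059] [ 525.02233659 -263.67783738] [ 500.48923946 -259.17906881]
37.45046627308055 38.20059376656551 0.5388607671790877 0.5802621126947467 [ 524.8741851  -263.13542442]
```

```bash
python3 -m inch '[[1.2,-2.5,0,0.12,1],[2.3,-4.95,-2,0.24,1],[2.3,-4.95,-4,0.36,1],[2.3,-4.95,-6,0.48,1],[2.3,-4.95,-6.5,0.6,1],[2.3,-4.95,-6.5,0.6,1],[2.3,-4.95,-6.5,0.6,1],[2.3,-4.95,-6.5,0.6,1]]'; python3 - <<'E'
from h import *
st(); ci=cams.camera_info('wrist'); im=img('wrist'); np.save('ci.npy',ci,allow_pickle=True)
cv2.imwrite('pics/e_wrist.png',im)
E
```

```text
time_s: 2.87
position: [525.6, -264.6, 118.6]
ee_rot: [-1.573, -0.001, 0.555]
wrist_force: [0.1, -0.4, 0.7]
opening: 0.999
t 2.87 p [ 525.6 -264.6  118.6] rot [-1.573e+00 -1.000e-03  5.550e-01] F [ 0.1 -0.4  0.7] T [-0.03  0.03 -0.03] op 0.999 q [-0.6   0.57  1.51  0.    1.06 -2.72]
```

View pics/e_wrist.png

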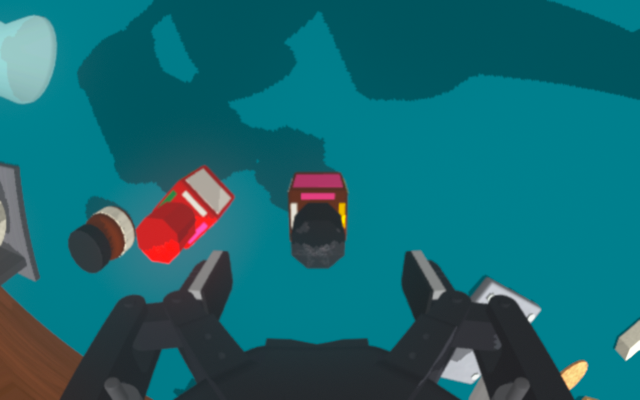

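```bash
python3 -m inch '[[0,0,-2,0,1],[0,0,-4.1,0,1],[0,0,-4.1,0,0.2],[0,0,-4.1,0,-1],[0,0,-4.1,0,-1],[0,0,-4.1,0,-1],[0,0,-4.1,0,-1],[0,0,-4.1,0,-1]]'; python3 - <<'E'
from h import *
st(); ci=cams.camera_info('wrist'); im=img('wrist'); np.save('ci.npy',ci,allow_pickle=True)
cv2.imwrite('pics/f_wrist.png',im)
E
```

```text
time_s: 3.58
position: [525.6, -265.0, 77.9]
ee_rot: [-1.573, -0.001, 0.558]
wrist_force: [-0.6, 2.0, 7.3]
opening: 0.34
t 3.58 p [ 525.6 -265.    77.9] rot [-1.573e+00 -1.000e-03  5.580e-01] F [-0.6  2.   7.3] T [ 0.13  0.12 -0.02] op 0.34 q [-0.6   0.62  1.55  0.    0.97 -2.73]
```

View pics/f_wrist.png

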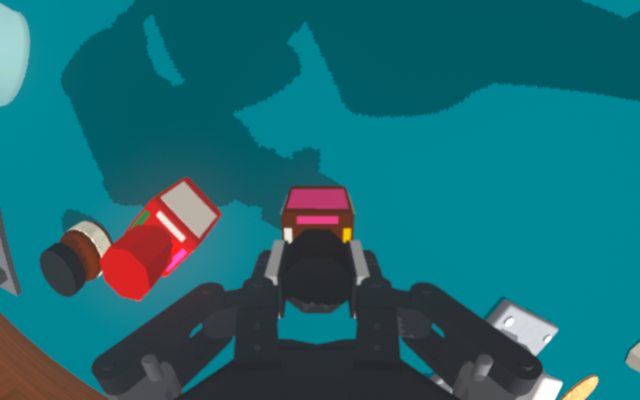

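```bash
python3 -m inch '[[0.28,0.17,-0.03,0,-1],[0.55,0.34,0,0,-1],[0.83,0.52,0.02,0,-1],[1.1,0.69,0.05,0,-1],[1.38,0.86,0.07,0,-1],[1.66,1.04,0.08,0,-1],[1.95,1.22,0.08,0,-1],[2.2,1.38,0.06,0,-1]]'; python3 - <<'E'
from h import *
st(); ci=cams.camera_info('wrist'); im=img('wrist'); np.save('ci.npy',ci,allow_pickle=True)
cv2.imwrite('pics/g_wrist.png',im)
E
```

```text
time_s: 4.3
position: [547.0, -251.2, 78.0]
ee_rot: [-1.572, 0.0, 0.558]
wrist_force: [0.9, 0.5, -0.3]
opening: 0.338
t 4.3 p [ 547.  -251.2   78. ] rot [-1.572  0.     0.558] F [ 0.9  0.5 -0.3] T [ 0.14 -0.31  0.05] op 0.338 q [-0.56  0.65  1.5  -0.    0.99 -2.69]
```

View pics/g_wrist.png

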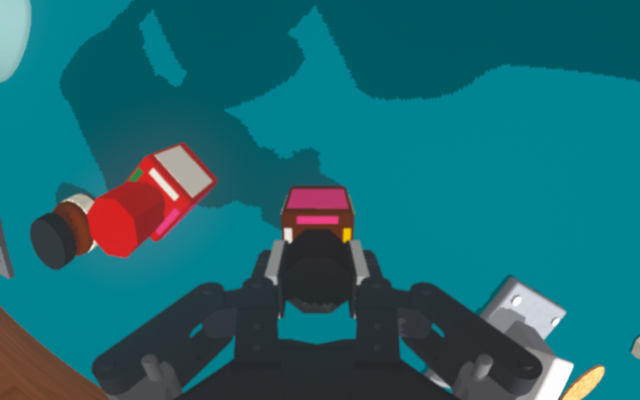

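```bash
python3 -m inch '[[0,0,-0.2,0,-1],[0,0,-0.4,0,-1],[0.2,0.12,-0.4,0,-1],[0.4,0.25,-0.4,0,-1],[0.6,0.37,-0.4,0,-1],[0.8,0.5,-0.4,0,-1],[1.0,0.62,-0.4,0,-1],[1.2,0.75,-0.4,0,-1]]'; python3 - <<'E'
from h import *
st(); ci=cams.camera_info('wrist'); im=img('wrist'); np.save('ci.npy',ci,allow_pickle=True)
cv2.imwrite('pics/h_wrist.png',im)
E
```

```text
time_s: 5.02
position: [558.9, -244.2, 77.8]
ee_rot: [-1.574, 0.0, 0.559]
wrist_force: [-13.1, 1.9, 35.8]
opening: 0.338
t 5.02 p [ 558.9 -244.2   77.8] rot [-1.574  0.     0.559] F [-13.1   1.9  35.8] T [0.26 2.96 0.02] op 0.338 q [-0.54  0.66  1.48 -0.    1.   -2.67]
```

View pics/h_wrist.png

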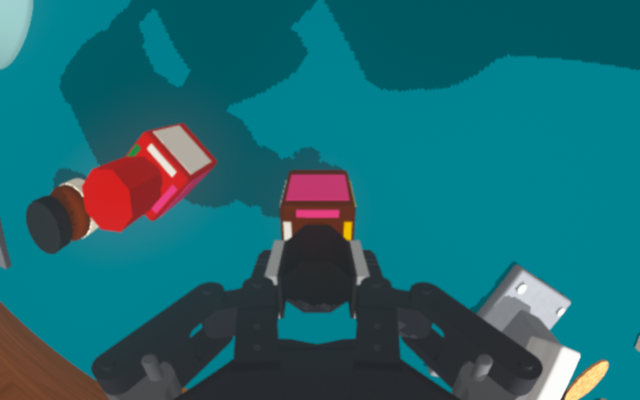

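```bash
cat >> h.py <<'E'
def tilt(im,ci,s,lo,hi,hg=86.,box=(270,150,370,230)):
    """tilt of bottle about jaw axis from panel seen by the wrist camera (far side panel); + = bottom swings to the camera side"""
    hsv=cv2.cvtColor(im,cv2.COLOR_BGR2HSV);m=cv2.inRange(hsv,lo,hi);m[:box[1]]=0;m[box[3]:]=0;m[:,:box[0]]=0;m[:,box[2]:]=0
    k,l,sa,ce=cv2.connectedComponentsWithStats(m);i=1+np.argmax(sa[1:,4]);x,y,w,h,A=sa[i]
    col=int(x+w/2);rows=np.nonzero(l[:,col]==i)[0];yt,yb=rows.min()-.5,rows.max()+.5
    yaw=s['ee_rot'][2];a=-np.array([np.cos(yaw),np.sin(yaw),0]);z=np.array([0,0,1.]);g=s['position']+8*z
    out=[]
    for v,bz in((yt,15),(yb,51)):
        o,d=ray('wrist',col,v,ci);P=np.array([(o-g)@a,(o-g)@z]);D=np.array([d@a,d@z]);q=np.array([20,bz-hg]);rho=np.hypot(*q)
        A_,B_,C_=D@D,P@D,P@P-rho**2;disc=B_*B_-A_*C_
        t=(-B_-np.sqrt(max(disc,0)))/A_;p=P+t*D
        out.append(np.arctan2(p[1],p[0])-np.arctan2(q[1],q[0]))
    print('panel px',x,y,w,h,A,'rows',yt,yb,'tilt',np.round(out,3));return out
E
python3 - <<'E'
from h import *
for n in 'fgh':
    im=cv2.imread(f'pics/{n}_wrist.png')
    print(cv2.cvtColor(im,cv2.COLOR_BGR2HSV)[200 if n!='h' else 190,318])
E
```

```text
[168 177 187]
[169 177 183]
[169 180 193]
```

```bash
python3 -m inch '[[0.27,0.17,0,0,-1],[0.54,0.34,0,0,-1],[0.8,0.5,0,0,-1],[1.07,0.67,0,0,-1],[1.33,0.83,-0.05,0,-1],[1.6,1.0,-0.1,0,-1],[1.86,1.16,-0.15,0,-1],[2.1,1.3,-0.2,0,-1]]'; python3 - <<'E'
from h import *
st(); s=r.state();ci=cams.camera_info('wrist'); im=img('wrist')
cv2.imwrite('pics/i_wrist.png',im)
try: tilt(im,ci,s,(150,60,60),(178,255,255))
except Exception as e: print(e)
E
```

```text
time_s: 5.73
position: [580.6, -230.5, 74.0]
ee_rot: [-1.573, -0.001, 0.558]
wrist_force: [-6.6, 2.4, 18.2]
opening: 0.341
t 5.73 p [ 580.6 -230.5   74. ] rot [-1.573e+00 -1.000e-03  5.580e-01] F [-6.6  2.4 18.2] T [ 0.36  1.74 -0.06] op 0.341 q [-0.5   0.68  1.44 -0.    1.02 -2.63]
panel px 282 150 71 40 2673 rows 149.5 189.5 tilt [1.82  0.983]
```

View pics/i_wrist.png

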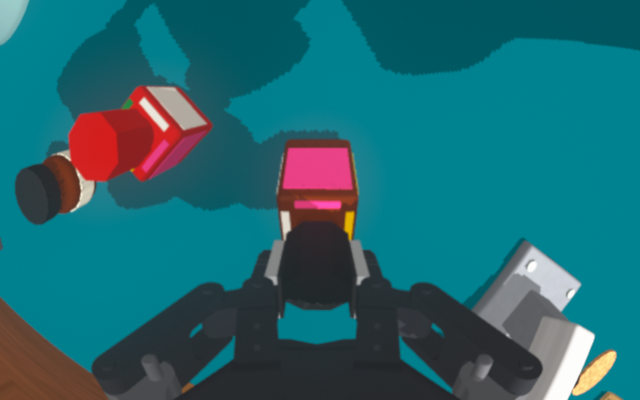

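```bash
sed -i 's/t=(-B_-np.sqrt/t=(-B_+np.sqrt/' h.py; python3 - <<'E'
from h import *
s=r.state();ci=cams.camera_info('wrist')
for n in 'ghi':
    im=cv2.imread(f'pics/{n}_wrist.png')
    # camera fixed in tool: use current pose for all
    tilt(im,ci,s,(150,60,60),(178,255,255),box=(270,120,370,230))
E
```

```text
panel px 286 188 63 22 1224 rows 187.5 208.5 tilt [ 0.021 -0.006]
panel px 285 174 65 28 1699 rows 173.5 201.5 tilt [0.172 0.15 ]
panel px 282 147 71 43 2853 rows 146.5 189.5 tilt [0.492 0.545]
```

```bash
python3 - <<'E'
from h import *
s=r.state();ci=cams.camera_info('wrist')
for n in 'i':
    im=cv2.imread(f'pics/{n}_wrist.png')
    for hg in (84,82.5,81):tilt(im,ci,s,(150,60,60),(178,255,255),hg=hg,box=(270,120,370,230))
E
python3 -m inch '[[-0.25,-0.15,0.0,0,-1],[-0.5,-0.3,0.02,0,-1],[-0.75,-0.46,0.05,0,-1],[-0.75,-0.46,2,0,-1],[-0.75,-0.46,5,-0.1,-1],[0,3,8,-0.2,-1],[2,5,10,-0.3,-1],[4,7,10,-0.4,-1]]'; python3 - <<'E'
from h import *
st(); s=r.state();ci=cams.camera_info('wrist'); im=img('wrist')
cv2.imwrite('pics/j_wrist.png',im)
for hg in (86,83):tilt(im,ci,s,(150,60,60),(178,255,255),hg=hg,box=(270,120,370,230))
E
```

```text
panel px 282 147 71 43 2853 rows 146.5 189.5 tilt [0.521 0.737]
panel px 282 147 71 43 2853 rows 146.5 189.5 tilt [0.544 0.717]
panel px 282 147 71 43 2853 rows 146.5 189.5 tilt [0.57  0.694]
time_s: 6.45
position: [622.4, -159.6, 176.6]
ee_rot: [-1.574, -0.008, 0.153]
wrist_force: [1.4, 0.0, -1.2]
opening: 0.341
t 6.45 p [ 622.4 -159.6  176.6] rot [-1.574 -0.008  0.153] F [ 1.4  0.  -1.2] T [-0.01 -0.12 -0.06] op 0.341 q [-0.37  0.61  1.28  0.    1.25 -2.09]
panel px 282 148 71 42 2776 rows 147.5 189.5 tilt [0.474 0.544]
panel px 282 148 71 42 2776 rows 147.5 189.5 tilt [0.517 0.717]
```

```bash
cat >> h.py <<'E'
from scipy.optimize import least_squares
def tilt2(im,ci,s,lo,hi,box=(270,120,370,230),show=True):
    hsv=cv2.cvtColor(im,cv2.COLOR_BGR2HSV);m=cv2.inRange(hsv,lo,hi);m[:box[1]]=0;m[box[3]:]=0;m[:,:box[0]]=0;m[:,box[2]:]=0
    k,l,sa,ce=cv2.connectedComponentsWithStats(m);i=1+np.argmax(sa[1:,4]);x,y,w,h,A=sa[i]
    cs,_=cv2.findContours((l==i).astype('uint8'),0,2);c=max(cs,key=cv2.contourArea)
    q=cv2.approxPolyDP(cv2.convexHull(c),3,True)[:,0].astype(float)
    top=q[q[:,1]<y+h/2];bot=q[q[:,1]>=y+h/2]
    col=int(x+w/2);rows=np.nonzero(l[:,col]==i)[0]
    meas=np.array([[top[:,0].min()-.5,rows.min()-.5],[top[:,0].max()+.5,rows.min()-.5],[bot[:,0].min()-.5,rows.max()+.5],[bot[:,0].max()+.5,rows.max()+.5]])
    yaw=s['ee_rot'][2];X=np.array([np.cos(yaw),np.sin(yaw),0]);Y=np.array([-X[1],X[0],0]);Z=np.array([0,0,1.])
    g=s['position']+8*Z
    def pts(p):
        th,hg,ph,dy=p;out=[]
        for bz,by in((15,17),(15,-17),(51,17),(51,-17)):
            u=-20;v=bz-hg           # bottle coords rel grip, in X,Z
            uu=u*np.cos(th)+v*np.sin(th);vv=v*np.cos(th)-u*np.sin(th)
            # + tilt => bottom to -X
            uu=u*np.cos(th)+v*np.sin(th)
            out.append(g+X*(uu)+Z*vv+Y*(by+dy))
        return proj('wrist',out,ci)
    def f(p):
        pp=pts(p);pp=pp[np.argsort(pp[:,1]+0.0)]
        a=sorted(pp[:2].tolist());b=sorted(pp[2:].tolist())
        return np.r_[(np.array(a+b)-np.array(sorted(meas[:2].tolist())+sorted(meas[2:].tolist()))).ravel(),p[2]]
    so=least_squares(f,[.3,86,0,0]);
    if show: print('rows',meas[0,1],meas[2,1],'widths',np.diff(meas[:2,0]),np.diff(meas[2:,0]),'tilt %.3f hg %.1f dy %.1f rms %.2f'%(so.x[0],so.x[1],so.x[3],np.sqrt(2*so.cost/8)))
    return so.x
E
python3 - <<'E'
from h import *
s=r.state();ci=cams.camera_info('wrist')
for n in 'fghij':
    im=cv2.imread(f'pics/{n}_wrist.png')
    # tool-fixed camera
    tilt2(im,ci,s,(150,60,60),(178,255,255))
E
```

```text
rows 187.5 208.5 widths [51.] [63.] tilt 0.024 hg 83.8 dy 0.5 rms 0.57
rows 187.5 208.5 widths [51.] [63.] tilt 0.024 hg 83.8 dy 0.5 rms 0.57
rows 173.5 201.5 widths [55.] [63.] tilt 0.174 hg 84.9 dy 0.2 rms 0.87
rows 146.5 189.5 widths [60.] [71.] tilt 0.486 hg 86.5 dy 0.6 rms 0.91
rows 147.5 189.5 widths [61.] [70.] tilt 0.471 hg 86.7 dy 0.1 rms 0.85
```

```bash
sed -i "s/uu=u\*np.cos(th)+v\*np.sin(th)$/uu=u*np.cos(th)+v*np.sin(th)+ph/; s/,p\[2\]\]/,p[2]*WE,(p[1]-HG)*WH]/; s/^def tilt2/WE=1;WH=0;HG=86\ndef tilt2/; s/'tilt %.3f hg/'tilt %.3f e %.1f hg/; s/(so.x\[0\],so.x\[1\],/(so.x[0],so.x[2],so.x[1],/" h.py; python3 - <<'E'
import h
from h import *
s=r.state();ci=cams.camera_info('wrist')
for n,hg in (('g',86),('h',84),('j',82)):
    im=cv2.imread(f'pics/{n}_wrist.png')
    h.WE=0;h.WH=5;h.HG=hg
    tilt2(im,ci,s,(150,60,60),(178,255,255))
im=cv2.imread('pics/j_wrist.png');crop(im,265,125,370,240,6,'k.png')
E
```

```text
rows 187.5 208.5 widths [51.] [63.] tilt 0.035 e 1.3 hg 86.0 dy 0.5 rms 0.51
rows 173.5 201.5 widths [55.] [63.] tilt 0.174 e -0.4 hg 84.0 dy 0.2 rms 0.89
rows 147.5 189.5 widths [61.] [70.] tilt 0.443 e -3.9 hg 82.0 dy 0.1 rms 0.48
```

View pics/k.png

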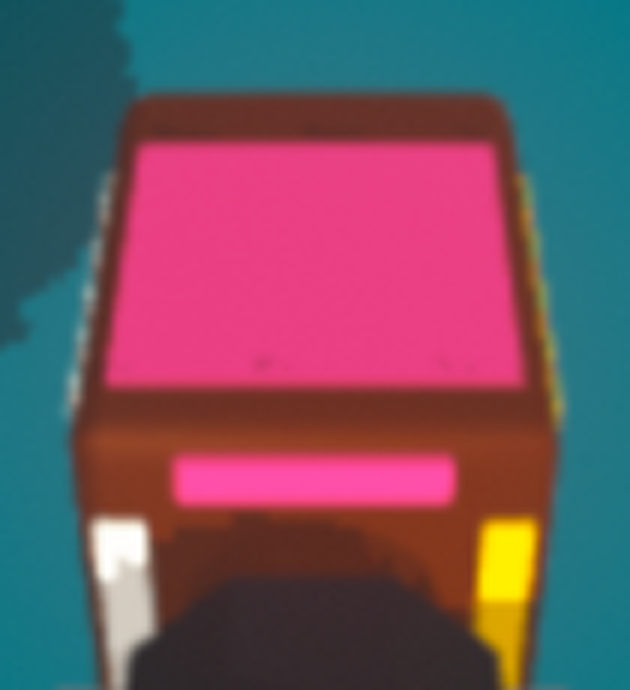

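```bash
python3 - <<'E'
from h import *
s=cv2.imread('pics/a_scene.png')
g=cv2.cvtColor(s,cv2.COLOR_BGR2GRAY)[205:232,298:335]
print(g)
yaw=.053;O=np.array([606.5,-4.5,95]);xc=np.array([np.cos(yaw)*.9063,np.sin(yaw)*.9063,.4226])
for n,u,v in(('scene',606/4+160-.4,158/4+180-.4),):
    o,d=ray(n,u,v);A=np.c_[xc,-d];t=np.linalg.lstsq(A,o-O,rcond=None)[0];print(t,O+xc*t[0]-o-d*t[1])
for z in (85,90,95):print(z,onz('top',334,182.2,z))
st()
E
```

```text
[[187 188 187 172 201 236 238 237 238 239 238 237 236 238 239 238 239 239
  241 245 219 172 194 197 210 183  97  50  27  51 123 132  88  90  89  90
   90]
 [186 186 189 169 203 235 239 236 238 239 237 236 236 236 238 239 240 239
  240 247 216 145 162 165 166 133  68  44  48  39 120 137  88  89  90  92
   89]
 [186 187 188 172 197 233 237 235 237 237 238 235 236 238 238 241 242 243
  244 252 219  95  79  85  74  66  67  56  58  45 132 146  87  88  91  91
   89]
 [189 189 188 171 215 248 248 247 246 246 247 246 243 242 244 244 244 244
  244 253 223  89  44  51  54  43  48  59  59  47 151 160  87  89  91  90
   88]
 [195 193 192 171 215 244 244 245 244 242 244 243 238 235 237 236 236 235
  234 243 206  91  46  54  56  47  51  59  57  43 165 173  87  88  91  90
   90]
 [162 161 161 145 171 217 221 220 222 219 221 223 222 219 219 221 223 224
  226 234 191  71  18  28  27  30  43  52  49  38 162 174  85  90  89  89
   90]
 [113 112 115 102 162 225 227 223 224 226 223 223 226 226 224 223 224 225
  226 234 207 146 135 141 151 123  60  42  43  29 164 177  86  89  89  90
   91]
 [120 122 119 1
[... 2733 characters left out ...]
87 187 188 187 198 158  84  91  91
   91]
 [118 119 119 118 120 120 121 122 124 118 109 158 193 187 186 186 190 189
  189 187 188 187 186 188 187 189 187 189 186 188 189 197 152  79  91  91
   93]
 [117 118 116 119 119 121 122 122 122 118 140 179 192 186 185 188 185 190
  189 187 188 188 185 186 187 187 187 189 189 187 189 195 153  81  90  91
   91]]
[  20.56954682 1292.29239349] [ 0.18711852 -2.93037671 -0.06780846]
85 [637.97855704  -4.43662778  85.        ]
90 [636.73101429  -4.44187749  90.        ]
95 [635.48347155  -4.44712719  95.        ]
t 6.5 p [ 625.  -155.2  174.1] rot [-1.571 -0.009  0.149] F [ 0.5  3.2 -2.5] T [ 0.19 -0.1  -0.01] op 0.338 q [-0.36  0.61  1.27  0.    1.25 -2.08]
```

```bash
python3 -m inch '[[0,0,3,-0.12,-1],[0,1,6,-0.24,-1],[0.5,4,6,-0.36,-1],[1,7,6,-0.48,-1],[1.5,10,6,-0.6,-1],[2,13,6,-0.72,-1],[2.9,15.4,6,-0.84,-1],[2.9,15.4,6,-0.96,-1]]';python3 -m inch '[[0,0,0,-0.12,-1],[0,0,0,-0.24,-1],[0,0,0,-0.36,-1],[0,0,0,-0.48,-1],[0,0,0,-0.6,-1],[0,0,0,-0.72,-1],[0,0,0,-0.84,-1],[0,0,0,-0.96,-1]]';python3 -m inch '[[0,0,0,-0.12,-1],[0,0,0,-0.24,-1],[0,0,0,-0.36,-1],[0,0,0,-0.48,-1],[0,0,0,-0.6,-1],[0,0,-1,-0.72,-1],[0,0,-2,-0.84,-1],[0,0,-3,-0.96,-1]]'
python3 - <<'E'
from h import *
st()
E
```

```text
time_s: 7.17
position: [649.3, -0.9, 229.8]
ee_rot: [-1.569, 0.003, -0.802]
wrist_force: [-0.3, -0.5, -2.5]
opening: 0.343
time_s: 7.83
position: [648.5, -6.1, 229.7]
ee_rot: [-1.573, 0.0, -1.767]
wrist_force: [-0.3, 0.3, -2.4]
opening: 0.338
time_s: 8.5
position: [648.5, -6.1, 199.5]
ee_rot: [-1.572, -0.001, -2.727]
wrist_force: [0.2, -1.1, -1.9]
opening: 0.339
t 8.5 p [648.5  -6.1 199.5] rot [-1.572e+00 -1.000e-03 -2.727e+00] F [ 0.2 -1.1 -1.9] T [-0.02  0.02  0.01] op 0.339 q [-0.13  0.6   1.21  0.    1.33  1.03]
```

```bash
python3 -m inch '[[0.3,0.25,-1,-0.12,-1],[0.55,0.46,-2,-0.24,-1],[0.55,0.46,-3,-0.36,-1],[0.55,0.46,-3.45,-0.36,-1],[0.55,0.46,-3.45,-0.36,-1],[0.55,0.46,-3.45,-0.36,-1],[0.55,0.46,-3.45,-0.36,-1],[0.55,0.46,-3.45,-0.36,-1]]'
python3 - <<'E'
import h
from h import *
st(); s=r.state();ci=cams.camera_info('wrist'); im=img('wrist')
cv2.imwrite('pics/l_wrist.png',im); h.WE=0;h.WH=5;h.HG=82
tilt2(im,ci,s,(150,60,60),(178,255,255))
crop(img('scene'),240,140,400,260,5,'l_scene.png')
E
```

```text
time_s: 9.17
position: [654.7, -1.8, 167.2]
ee_rot: [-1.571, 0.001, -3.08]
wrist_force: [-0.6, -0.1, -0.9]
opening: 0.342
t 9.17 p [654.7  -1.8 167.2] rot [-1.571e+00  1.000e-03 -3.080e+00] F [-0.6 -0.1 -0.9] T [-0.03  0.04  0.01] op 0.342 q [-0.12  0.64  1.24 -0.    1.26  1.39]
rows 147.5 189.5 widths [60.] [70.] tilt 0.451 e -4.1 hg 82.0 dy 0.2 rms 0.42
```

View pics/l_wrist.png

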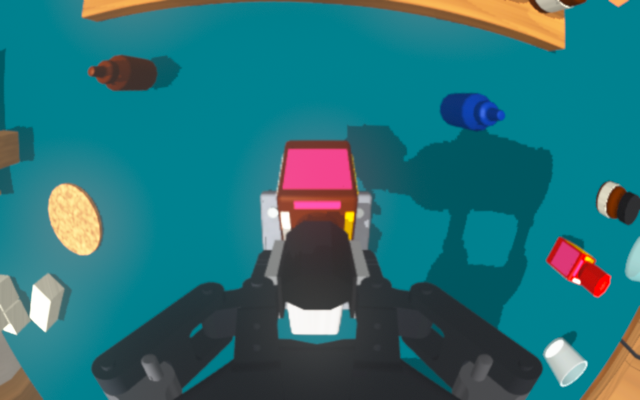

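View pics/l_scene.png

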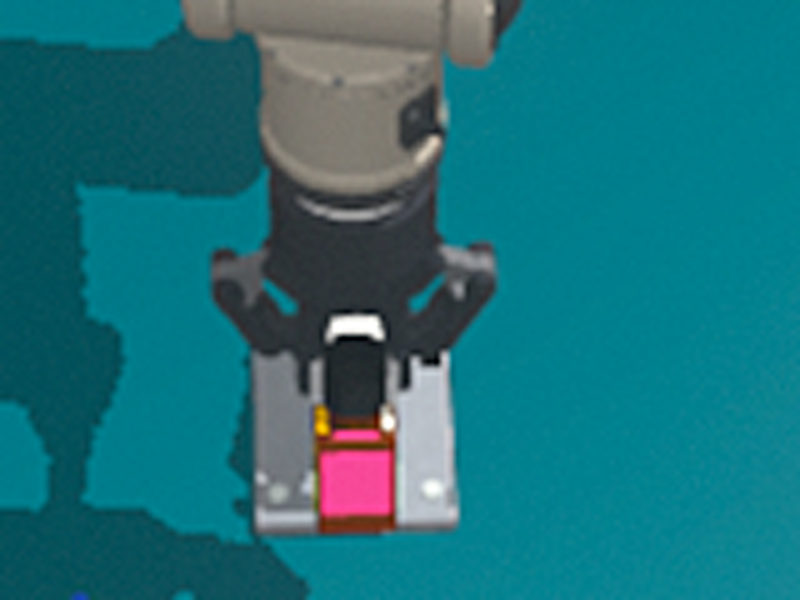

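```bash
python3 -m inch '[[-0.5,-0.03,-0.24,0,-1],[-1.0,-0.05,-0.47,0,-1],[-1.5,-0.08,-0.7,0,-1],[-2.0,-0.1,-0.93,0,-1],[-2.54,-0.13,-1.18,0,-1],[-2.54,-0.13,-1.18,0,-1],[-2.54,-0.13,-1.18,0,-1],[-2.54,-0.13,-1.18,0,-1]]'
python3 -c "
from h import *
st()"
```

```text
time_s: 9.93
position: [629.2, -3.1, 154.8]
ee_rot: [-1.571, 0.001, -3.082]
wrist_force: [-0.5, 0.1, -1.9]
opening: 0.339
t 9.93 p [629.2  -3.1 154.8] rot [-1.571e+00  1.000e-03 -3.082e+00] F [-0.5  0.1 -1.9] T [-0.02  0.02  0.04] op 0.339 q [-0.13  0.61  1.34 -0.    1.2   1.38]
```

```bash
python3 -m inch '[[-0.15,-0.01,-0.07,0,-1],[-0.3,-0.01,-0.14,0,-1],[-0.45,-0.02,-0.21,0,-1],[-0.45,-0.02,-0.21,0,-1],[-0.45,-0.02,-0.21,0,-1],[-0.45,-0.02,-0.21,0,-1],[-0.45,-0.02,-0.21,0,-1],[-0.45,-0.02,-0.21,0,-1]]'
python3 -c "
from h import *
st()"
```

```text
time_s: 10.6
position: [624.5, -3.2, 152.5]
ee_rot: [-1.571, 0.0, -3.082]
wrist_force: [-0.1, 0.3, -1.9]
opening: 0.339
t 10.6 p [624.5  -3.2 152.5] rot [-1.571  0.    -3.082] F [-0.1  0.3 -1.9] T [-0.01  0.09  0.01] op 0.339 q [-0.13  0.6   1.36 -0.    1.19  1.38]
```

```bash
python3 -m inch '[[-0.15,-0.01,-0.07,0,-1],[-0.3,-0.01,-0.14,0,-1],[-0.45,-0.02,-0.21,0,-1],[-0.45,-0.02,-0.21,0,-1],[-0.45,-0.02,-0.21,0,-1],[-0.45,-0.02,-0.21,0,-1],[-0.45,-0.02,-0.21,0,-1],[-0.45,-0.02,-0.21,0,-1]]'
python3 -c "
from h import *
st()"
```

```text
time_s: 11.27
position: [621.0, -3.4, 151.1]
ee_rot: [-1.57, 0.003, -3.082]
wrist_force: [4.9, 0.8, -0.8]
opening: 0.341
t 11.27 p [621.   -3.4 151.1] rot [-1.570e+00  3.000e-03 -3.082e+00] F [ 4.9  0.8 -0.8] T [ 0.1  -1.1  -0.11] op 0.341 q [-0.13  0.59  1.37  0.    1.17  1.38]
```

```bash
python3 -m inch '[[-0.08,0,-0.04,0,-1],[-0.16,-0.01,-0.07,0,-1],[-0.16,-0.01,-0.07,0,-1],[-0.16,-0.01,-0.07,0,-1],[-0.16,-0.01,-0.07,0,-1],[-0.16,-0.01,-0.07,0,-1],[-0.16,-0.01,-0.07,0,-1],[-0.16,-0.01,-0.07,0,-1]]'
python3 - <<'E'
import h
from h import *
st(); s=r.state();ci=cams.camera_info('wrist'); im=img('wrist')
cv2.imwrite('pics/m_wrist.png',im); h.WE=0;h.WH=5;h.HG=82
tilt2(im,ci,s,(150,60,60),(178,255,255))
E
```

```text
time_s: 11.93
position: [620.0, -3.5, 150.8]
ee_rot: [-1.57, 0.005, -3.082]
wrist_force: [6.7, 0.5, 1.4]
opening: 0.339
t 11.93 p [620.   -3.5 150.8] rot [-1.57   0.005 -3.082] F [6.7 0.5 1.4] T [ 0.22 -1.36 -0.04] op 0.339 q [-0.13  0.59  1.38  0.    1.17  1.38]
rows 146.5 189.5 widths [60.] [71.] tilt 0.472 e -3.9 hg 82.0 dy 0.3 rms 0.30
```

View pics/m_wrist.png

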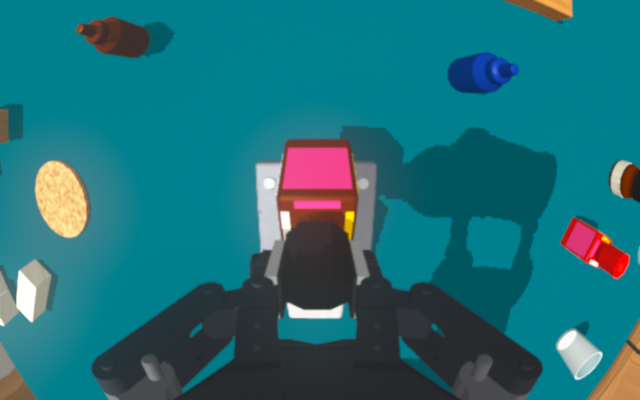

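```bash
python3 -m inch '[[1.36,0.07,0.63,0,-1],[2.7,0.15,1.27,0,-1],[2.7,4,1.3,0,-1],[2,8,1.3,0,-1],[0,11,1.3,0,-1],[-1,12.8,0,0,-1],[-1,12.8,-3,0,-1],[-1,12.8,-6,0,-1]]'
python3 -c "
from h import *
st()"
```

```text
time_s: 12.65
position: [607.3, 126.1, 89.9]
ee_rot: [-1.57, 0.0, -3.079]
wrist_force: [1.2, -0.6, -1.7]
opening: 0.339
t 12.65 p [607.3 126.1  89.9] rot [-1.57   0.    -3.079] F [ 1.2 -0.6 -1.7] T [-0.03 -0.02 -0.01] op 0.339 q [ 0.08  0.66  1.44 -0.    1.05  1.59]
```

```bash
python3 -m inch '[[0,0,-1.2,0,-1],[0,0,-1.7,0,-1],[0,0,-2.0,0,-1],[0.8,0.05,-2.0,0,-1],[1.6,0.1,-2.0,0,-1],[2.4,0.15,-2.0,0,-1],[3.2,0.2,-2.0,0,-1],[4.0,0.25,-2.0,0,-1]]'
python3 - <<'E'
import h
from h import *
st(); s=r.state();ci=cams.camera_info('wrist'); im=img('wrist')
cv2.imwrite('pics/n_wrist.png',im); h.WE=0;h.WH=5;h.HG=82
tilt2(im,ci,s,(150,60,60),(178,255,255))
E
```

```text
time_s: 13.32
position: [647.4, 126.6, 71.6]
ee_rot: [-1.571, -0.003, -3.082]
wrist_force: [-6.9, 0.9, 11.0]
opening: 0.34
t 13.32 p [647.4 126.6  71.6] rot [-1.571e+00 -3.000e-03 -3.082e+00] F [-6.9  0.9 11. ] T [-0.12  1.89 -0.  ] op 0.34 q [ 0.08  0.75  1.32 -0.    1.08  1.59]
rows 186.5 210.5 widths [52.] [66.] tilt 0.081 e 1.5 hg 82.0 dy -0.0 rms 0.59
```

View pics/n_wrist.png

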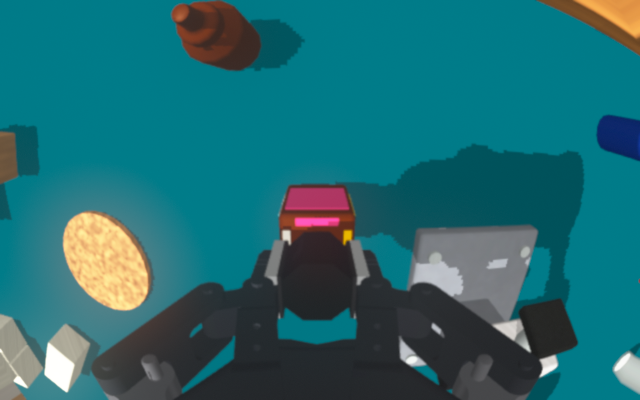

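```bash
python3 -m inch '[[0,0,0,0,1],[0,0,0,0,1],[0,0,0.3,0.05,1],[0,0,0.6,0.17,1],[0,0,0.6,0.29,1],[0,0,0.6,0.41,1],[0,0,0.6,0.53,1],[0,0,0.6,0.65,1]]'
python3 -m inch '[[0,0,0,0.12,1],[0,0,0,0.24,1],[0,0,0,0.36,1],[0,0,0,0.48,1],[0,0,0,0.6,1],[0,0,0,0.72,1],[0,0,0,0.84,1],[0,0,0,0.92,1]]'
python3 - <<'E'
import h
from h import *
st(); s=r.state();ci=cams.camera_info('wrist'); im=img('wrist')
cv2.imwrite('pics/o_wrist.png',im);np.save('ci.npy',ci,allow_pickle=True)
E
```

```text
time_s: 14.03
position: [648.1, 126.7, 75.8]
ee_rot: [-1.571, -0.001, -2.426]
wrist_force: [0.1, 0.4, 0.4]
opening: 1.001
time_s: 14.7
position: [648.1, 126.7, 75.8]
ee_rot: [-1.571, -0.0, -1.506]
wrist_force: [0.4, -0.4, -0.6]
opening: 1.003
t 14.7 p [648.1 126.7  75.8] rot [-1.571 -0.    -1.506] F [ 0.4 -0.4 -0.6] T [-0.01  0.01 -0.01] op 1.003 q [ 0.08  0.74  1.31 -0.    1.09  0.01]
```

View pics/o_wrist.png

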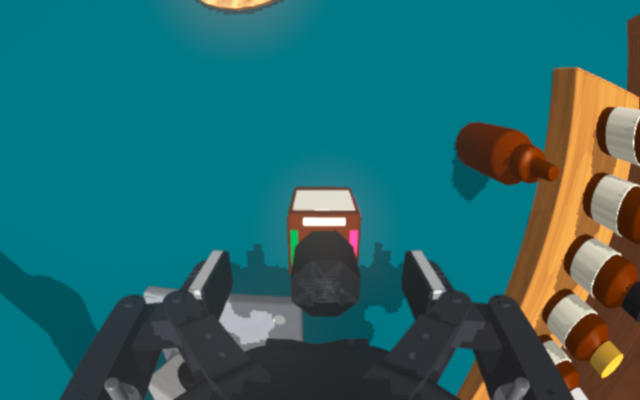

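```bash
python3 -m inch '[[0.3,0,0.2,0,1],[0.3,0,0.2,0,-1],[0.3,0,0.2,0,-1],[0.3,0,0.2,0,-1],[0.3,0,0.2,0,-1],[0.3,0,0.2,0,-1],[0.3,0,0.0,0,-1],[0.3,0,-0.15,0,-1]]'
python3 -c "
from h import *
st()"
```

```text
time_s: 15.42
position: [651.9, 127.0, 77.7]
ee_rot: [-1.568, -0.0, -1.512]
wrist_force: [-7.8, -2.0, 28.4]
opening: 0.336
t 15.42 p [651.9 127.   77.7] rot [-1.568 -0.    -1.512] F [-7.8 -2.  28.4] T [-0.23  2.26  0.  ] op 0.336 q [ 0.08  0.74  1.3  -0.    1.09  0.02]
```

```bash
python3 -m inch '[[0.02,-0.4,-0.1,0,-1],[0.05,-0.9,-0.1,0,-1],[0.08,-1.4,-0.1,0,-1],[0.11,-1.9,-0.1,0,-1],[0.14,-2.4,-0.12,0,-1],[0.17,-2.9,-0.15,0,-1],[0.2,-3.3,-0.22,0,-1],[0.22,-3.7,-0.3,0,-1]]'
python3 - <<'E'
import h
from h import *
st(); s=r.state();ci=cams.camera_info('wrist'); im=img('wrist')
cv2.imwrite('pics/p_wrist.png',im);np.save('ci.npy',ci,allow_pickle=True)
h.WE=0;h.WH=5
for hg in(82,84):
  h.HG=hg;tilt2(im,ci,s,(0,0,120),(180,70,255))
E
```

```text
time_s: 16.08
position: [654.9, 91.4, 75.5]
ee_rot: [-1.565, 0.002, -1.512]
wrist_force: [-3.0, 3.2, 14.1]
opening: 0.341
t 16.08 p [654.9  91.4  75.5] rot [-1.565  0.002 -1.512] F [-3.   3.2 14.1] T [0.87 0.91 0.07] op 0.341 q [ 0.02  0.74  1.32  0.    1.08 -0.04]
rows 151.5 191.5 widths [58.] [69.] tilt 0.411 e -3.4 hg 82.0 dy 0.1 rms 0.30
rows 151.5 191.5 widths [58.] [69.] tilt 0.420 e -1.9 hg 84.0 dy 0.1 rms 0.29
```

View pics/p_wrist.png

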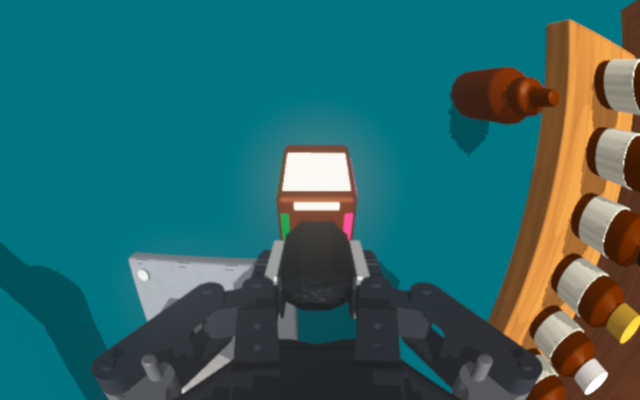

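```bash
python3 -m inch '[[0.02,-0.25,-0.03,0,-1],[0.03,-0.5,-0.1,0,-1],[0.03,-0.5,1.5,0,-1],[0.03,-0.5,4.5,-0.12,-1],[0.03,-0.5,7.5,-0.24,-1],[0.03,-1.5,9.2,-0.36,-1],[0.03,-4,9.2,-0.48,-1],[0.03,-6.5,9.2,-0.6,-1]]'
python3 -m inch '[[0,-1.5,0,-0.12,-1],[0,-2.8,0,-0.24,-1],[0,-2.8,0,-0.36,-1],[0,-2.8,0,-0.48,-1],[0,-2.8,0,-0.6,-1],[0,-2.8,0,-0.72,-1],[0,-2.8,0,-0.84,-1],[0,-2.8,0,-0.97,-1]]'
python3 - <<'E'
import h
from h import *
st(); s=r.state();ci=cams.camera_info('wrist'); im=img('wrist')
cv2.imwrite('pics/q_wrist.png',im);np.save('ci.npy',ci,allow_pickle=True)
h.WE=0;h.WH=5;h.HG=82;tilt2(im,ci,s,(0,0,120),(180,70,255))
E
```

```text
time_s: 16.8
position: [654.2, 25.3, 164.7]
ee_rot: [-1.568, 0.001, -2.116]
wrist_force: [-0.2, -0.8, -2.7]
opening: 0.337
time_s: 17.47
position: [653.4, -3.0, 162.5]
ee_rot: [-1.571, -0.002, -3.083]
wrist_force: [-0.5, 0.5, -1.5]
opening: 0.338
t 17.47 p [653.4  -3.  162.5] rot [-1.571e+00 -2.000e-03 -3.083e+00] F [-0.5  0.5 -1.5] T [-0.02  0.04  0.01] op 0.338 q [-0.12  0.64  1.25 -0.    1.25  1.39]
rows 147.5 188.5 widths [60.] [70.] tilt 0.434 e -4.8 hg 82.0 dy -0.0 rms 0.26
```

View pics/q_wrist.png

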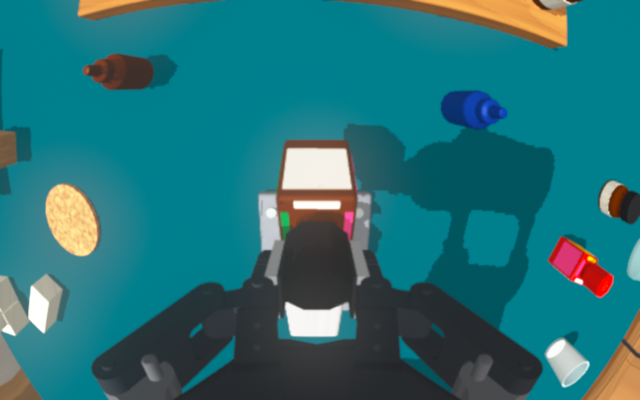

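```bash
python3 -m inch '[[-0.8,0,-0.25,0,-1],[-1.6,-0.02,-0.5,0,-1],[-2.4,-0.03,-0.8,0,-1],[-2.8,-0.04,-0.97,0,-1],[-3.0,-0.05,-1.05,0,-1],[-3.2,-0.05,-1.1,0,-1],[-3.35,-0.05,-1.15,0,-1],[-3.35,-0.05,-1.15,0,-1]]'
python3 -c "
from h import *
st()"
```

```text
time_s: 18.18
position: [621.4, -3.6, 152.2]
ee_rot: [-1.57, 0.003, -3.076]
wrist_force: [4.1, 0.2, -2.2]
opening: 0.337
t 18.18 p [621.4  -3.6 152.2] rot [-1.570e+00  3.000e-03 -3.076e+00] F [ 4.1  0.2 -2.2] T [ 0.09 -0.87 -0.06] op 0.337 q [-0.13  0.59  1.37  0.    1.18  1.38]
```

```bash
python3 -m inch '[[-0.1,0,-0.05,0,-1],[-0.2,-0.01,-0.1,0,-1],[-0.2,-0.01,-0.1,0,-1],[-0.2,-0.01,-0.1,0,-1],[-0.2,-0.01,-0.1,0,-1],[-0.2,-0.01,-0.1,0,-1],[-0.2,-0.01,-0.1,0,-1],[-0.2,-0.01,-0.1,0,-1]]'
python3 - <<'E'
import h
from h import *
st(); s=r.state();ci=cams.camera_info('wrist'); im=img('wrist')
cv2.imwrite('pics/r_wrist.png',im)
h.WE=0;h.WH=5;h.HG=82;tilt2(im,ci,s,(0,0,120),(180,70,255))
E
```

```text
time_s: 18.85
position: [620.0, -3.6, 151.6]
ee_rot: [-1.57, 0.004, -3.077]
wrist_force: [6.8, 0.2, -0.5]
opening: 0.338
t 18.85 p [620.   -3.6 151.6] rot [-1.57   0.004 -3.077] F [ 6.8  0.2 -0.5] T [ 0.23 -1.37 -0.  ] op 0.338 q [-0.13  0.59  1.38  0.    1.17  1.38]
rows 146.5 188.5 widths [61.] [70.] tilt 0.458 e -4.5 hg 82.0 dy -0.1 rms 0.47
```

```bash
python3 -m inch '[[1.36,0.07,0.63,0,-1],[2.7,0.15,1.27,0,-1],[2.7,4,1.3,0,-1],[2,8,1.3,0,-1],[0,11,1.3,0,-1],[-1,12.8,0,0,-1],[-1,12.8,-3,0,-1],[-1,12.8,-6,0,-1]]'
python3 -m inch '[[0,0,-1.2,0,-1],[0,0,-1.8,0,-1],[0,0,-2.1,0,-1],[0.8,0.05,-2.1,0,-1],[1.6,0.1,-2.1,0,-1],[2.4,0.15,-2.1,0,-1],[3.2,0.2,-2.1,0,-1],[4.0,0.25,-2.1,0,-1]]'
python3 - <<'E'
import h
from h import *
st(); s=r.state();ci=cams.camera_info('wrist'); im=img('wrist')
cv2.imwrite('pics/s_wrist.png',im); h.WE=0;h.WH=5;h.HG=82
tilt2(im,ci,s,(0,0,120),(180,70,255))
E
```

```text
time_s: 19.57
position: [607.5, 126.1, 91.0]
ee_rot: [-1.57, 0.001, -3.074]
wrist_force: [0.6, -1.0, -2.4]
opening: 0.341
time_s: 20.23
position: [647.7, 126.7, 71.9]
ee_rot: [-1.571, -0.002, -3.077]
wrist_force: [-4.6, -0.5, 8.3]
opening: 0.343
t 20.23 p [647.7 126.7  71.9] rot [-1.571e+00 -2.000e-03 -3.077e+00] F [-4.6 -0.5  8.3] T [-0.07  1.47  0.02] op 0.343 q [ 0.08  0.75  1.32 -0.    1.08  1.58]
rows 188.5 210.5 widths [54.] [66.] tilt 0.049 e 0.8 hg 82.0 dy -0.0 rms 0.62
```

View pics/s_wrist.png

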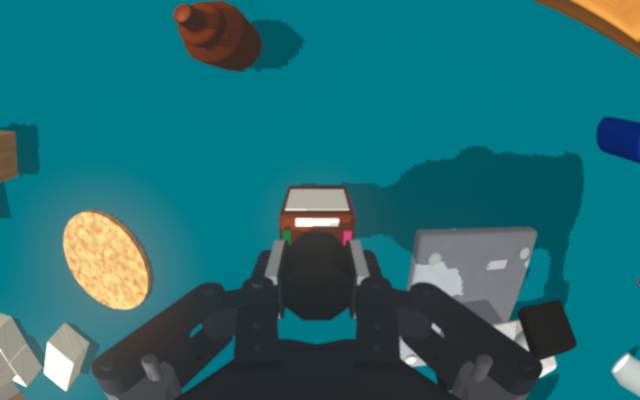

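```bash
python3 -m inch '[[0,0,0,0,1],[0,0,0,0,1],[0,0,0.3,0.05,1],[0,0,0.6,0.17,1],[0,0,0.6,0.29,1],[0,0,0.6,0.41,1],[0,0,0.6,0.53,1],[0,0,0.6,0.65,1]]'
python3 -m inch '[[0,0,0,0.12,1],[0,0,0,0.24,1],[0,0,0,0.36,1],[0,0,0,0.48,1],[0,0,0,0.6,1],[0,0,0,0.72,1],[0.3,0,0,0.84,1],[0.3,0,0.1,0.91,1]]'
python3 - <<'E'
import h
from h import *
st(); s=r.state();ci=cams.camera_info('wrist'); im=img('wrist')
cv2.imwrite('pics/t_wrist.png',im);np.save('ci.npy',ci,allow_pickle=True)
E
```

```text
time_s: 20.95
position: [648.2, 126.5, 75.9]
ee_rot: [-1.571, -0.0, -2.421]
wrist_force: [0.4, -0.3, -1.1]
opening: 1.002
time_s: 21.62
position: [651.4, 126.5, 76.7]
ee_rot: [-1.571, -0.0, -1.511]
wrist_force: [-0.1, -0.2, 1.2]
opening: 1.0
t 21.62 p [651.4 126.5  76.7] rot [-1.571 -0.    -1.511] F [-0.1 -0.2  1.2] T [-0.03  0.01 -0.  ] op 1.0 q [ 0.08  0.75  1.3  -0.    1.09  0.02]
```

View pics/t_wrist.png

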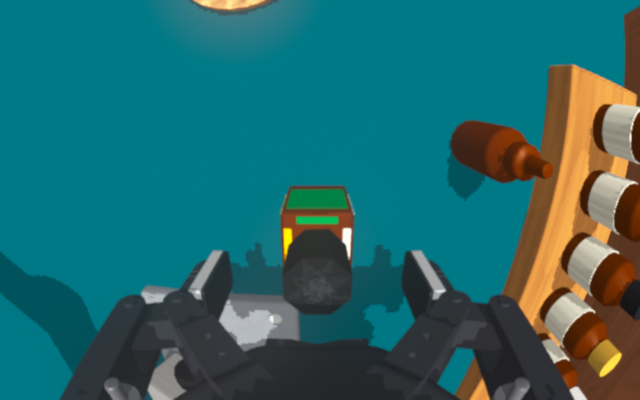

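```bash
python3 -m inch '[[0,0,0.1,0,1],[0,0,0.1,0,-1],[0,0,0.1,0,-1],[0,0,0.1,0,-1],[0,0,0.1,0,-1],[0,0,0.1,0,-1],[0,0,-0.1,0,-1],[0,0,-0.25,0,-1]]'
python3 -m inch '[[0.02,-0.4,-0.1,0,-1],[0.05,-0.9,-0.1,0,-1],[0.08,-1.4,-0.1,0,-1],[0.11,-1.95,-0.1,0,-1],[0.14,-2.5,-0.12,0,-1],[0.17,-3.0,-0.17,0,-1],[0.2,-3.6,-0.26,0,-1],[0.22,-4.1,-0.36,0,-1]]'
python3 - <<'E'
import h
from h import *
st(); s=r.state();ci=cams.camera_info('wrist'); im=img('wrist')
cv2.imwrite('pics/u_wrist.png',im);np.save('ci.npy',ci,allow_pickle=True)
h.WE=0;h.WH=5
h.HG=82;tilt2(im,ci,s,(40,100,30),(85,255,255))
E
```

```text
time_s: 22.33
position: [652.0, 126.9, 77.8]
ee_rot: [-1.568, -0.0, -1.517]
wrist_force: [-9.0, -1.4, 29.9]
opening: 0.335
time_s: 23.0
position: [654.9, 87.1, 74.5]
ee_rot: [-1.566, 0.002, -1.517]
wrist_force: [-1.7, 2.4, 15.3]
opening: 0.342
t 23.0 p [654.9  87.1  74.5] rot [-1.566  0.002 -1.517] F [-1.7  2.4 15.3] T [0.99 0.61 0.07] op 0.342 q [ 0.02  0.74  1.32  0.    1.08 -0.04]
rows 147.5 188.5 widths [59.] [69.] tilt 0.435 e -4.7 hg 82.0 dy -0.0 rms 0.23
```

View pics/u_wrist.png

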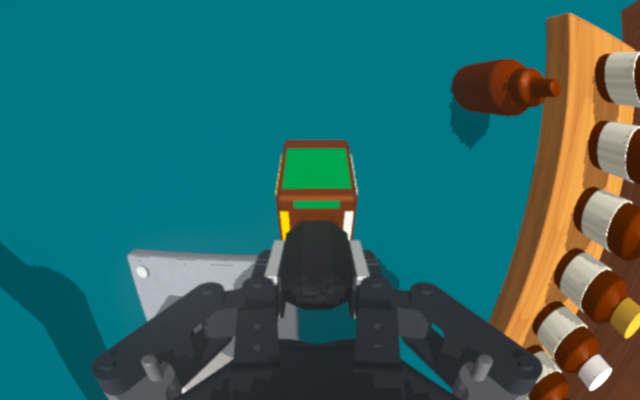

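```bash
python3 -m inch '[[0,0,2,0,-1],[0,0,5,-0.12,-1],[0,0,8,-0.24,-1],[0,-1,9,-0.36,-1],[0,-3.5,9,-0.48,-1],[0,-6,9,-0.6,-1],[0,-7.5,9,-0.72,-1],[0,-9,9,-0.84,-1]]'
python3 -m inch '[[0,0,0,-0.12,-1],[0,0,0,-0.24,-1],[0,0,0,-0.36,-1],[0,0,0,-0.48,-1],[0,0,0,-0.6,-1],[0,0,0,-0.72,-1],[0,0,0,-0.73,-1],[0,0,0,-0.73,-1]]'
python3 - <<'E'
import h
from h import *
st(); s=r.state();ci=cams.camera_info('wrist'); im=img('wrist')
cv2.imwrite('pics/v_wrist.png',im)
h.WE=0;h.WH=5
h.HG=82;tilt2(im,ci,s,(40,100,30),(85,255,255))
E
```

```text
time_s: 23.72
position: [653.1, -5.3, 160.1]
ee_rot: [-1.571, -0.001, -2.364]
wrist_force: [0.3, -0.5, -1.6]
opening: 0.336
time_s: 24.38
position: [653.3, -4.1, 160.1]
ee_rot: [-1.571, -0.001, -3.084]
wrist_force: [0.4, -0.4, -2.0]
opening: 0.337
t 24.38 p [653.3  -4.1 160.1] rot [-1.571e+00 -1.000e-03 -3.084e+00] F [ 0.4 -0.4 -2. ] T [-0.04  0.05  0.07] op 0.337 q [-0.12  0.64  1.25 -0.    1.25  1.39]
rows 147.5 188.5 widths [59.] [70.] tilt 0.433 e -4.8 hg 82.0 dy 0.1 rms 0.18
```

```bash
python3 -m inch '[[-0.8,0,-0.2,0,-1],[-1.6,0.01,-0.4,0,-1],[-2.4,0.02,-0.6,0,-1],[-2.8,0.03,-0.7,0,-1],[-3.05,0.03,-0.8,0,-1],[-3.3,0.04,-0.87,0,-1],[-3.5,0.04,-0.93,0,-1],[-3.5,0.04,-0.93,0,-1]]'
python3 -c "
from h import *
st()"
```

```text
time_s: 25.1
position: [620.3, -3.9, 152.1]
ee_rot: [-1.57, 0.005, -3.086]
wrist_force: [6.5, -0.1, -1.9]
opening: 0.342
t 25.1 p [620.3  -3.9 152.1] rot [-1.57   0.005 -3.086] F [ 6.5 -0.1 -1.9] T [ 0.07 -1.29  0.  ] op 0.342 q [-0.13  0.59  1.38  0.    1.17  1.39]
```

```bash
python3 -m inch '[[-0.05,0,-0.05,0,-1],[-0.1,0,-0.1,0,-1],[-0.1,0,-0.1,0,-1],[-0.1,0,-0.1,0,-1],[-0.1,0,-0.1,0,-1],[-0.1,0,-0.1,0,-1],[-0.1,0,-0.1,0,-1],[-0.1,0,-0.1,0,-1]]'
python3 - <<'E'
import h
from h import *
st(); s=r.state();ci=cams.camera_info('wrist'); im=img('wrist')
cv2.imwrite('pics/w_wrist.png',im)
h.WE=0;h.WH=5
h.HG=82;tilt2(im,ci,s,(40,100,30),(85,255,255))
E
```

```text
time_s: 25.77
position: [619.8, -3.9, 151.9]
ee_rot: [-1.57, 0.006, -3.086]
wrist_force: [5.7, 0.7, 1.5]
opening: 0.344
t 25.77 p [619.8  -3.9 151.9] rot [-1.57   0.006 -3.086] F [5.7 0.7 1.5] T [ 0.05 -1.25  0.  ] op 0.344 q [-0.13  0.59  1.38  0.    1.17  1.39]
rows 146.5 188.5 widths [60.] [69.] tilt 0.456 e -4.6 hg 82.0 dy -0.2 rms 0.37
```

```bash
python3 -m inch '[[1.36,0.07,0.63,0,-1],[2.7,0.15,1.27,0,-1],[2.7,4,1.3,0,-1],[2,8,1.3,0,-1],[0,11,1.3,0,-1],[-1,12.8,0,0,-1],[-1,12.8,-3,0,-1],[-1,12.8,-6.1,0,-1]]'
python3 -m inch '[[0,0,-1.2,0,-1],[0,0,-1.8,0,-1],[0,0,-2.1,0,-1],[0.8,0.05,-2.1,0,-1],[1.6,0.1,-2.1,0,-1],[2.4,0.15,-2.1,0,-1],[3.2,0.2,-2.1,0,-1],[4.0,0.25,-2.1,0,-1]]'
python3 - <<'E'
import h
from h import *
st(); s=r.state();ci=cams.camera_info('wrist'); im=img('wrist')
cv2.imwrite('pics/x_wrist.png',im); h.WE=0;h.WH=5;h.HG=82
tilt2(im,ci,s,(40,100,30),(85,255,255))
E
```

```text
time_s: 26.48
position: [607.6, 126.2, 90.1]
ee_rot: [-1.571, 0.003, -3.083]
wrist_force: [0.3, -0.3, -2.0]
opening: 0.34
time_s: 27.15
position: [647.1, 126.9, 71.1]
ee_rot: [-1.571, -0.002, -3.087]
wrist_force: [-15.4, -0.3, 24.0]
opening: 0.338
t 27.15 p [647.1 126.9  71.1] rot [-1.571e+00 -2.000e-03 -3.087e+00] F [-15.4  -0.3  24. ] T [-0.14  2.76 -0.03] op 0.338 q [0.08 0.75 1.32 0.   1.08 1.59]
rows 193.5 212.5 widths [52.] [65.] tilt -0.013 e 0.5 hg 82.0 dy 0.4 rms 0.53
```

```bash
python3 -m inch '[[-0.1,0,0,0,1],[-0.1,0,0,0,1],[0,0,0.3,0.05,1],[0,0,0.6,0.17,1],[0,0,0.6,0.29,1],[0,0,0.6,0.41,1],[0,0,0.6,0.53,1],[0,0,0.6,0.65,1]]'
python3 -m inch '[[0,0,0,0.12,1],[0,0,0,0.24,1],[0,0,0,0.36,1],[0,0,0,0.48,1],[0,0,0,0.6,1],[0,0,0,0.72,1],[0.3,0,0.1,0.84,1],[0.3,0,0.1,0.92,1]]'
python3 - <<'E'
import h
from h import *
st(); s=r.state();ci=cams.camera_info('wrist'); im=img('wrist')
cv2.imwrite('pics/y_wrist.png',im);np.save('ci.npy',ci,allow_pickle=True)
E
```

```text
time_s: 27.87
position: [647.4, 126.5, 74.3]
ee_rot: [-1.571, -0.0, -2.431]
wrist_force: [0.2, -0.1, -0.1]
opening: 1.0
time_s: 28.53
position: [650.8, 126.5, 75.5]
ee_rot: [-1.571, -0.0, -1.511]
wrist_force: [0.0, 0.4, -0.6]
opening: 0.999
t 28.53 p [650.8 126.5  75.5] rot [-1.571 -0.    -1.511] F [ 0.   0.4 -0.6] T [0.   0.01 0.  ] op 0.999 q [ 0.08  0.75  1.31 -0.    1.09  0.02]
```

View pics/y_wrist.png

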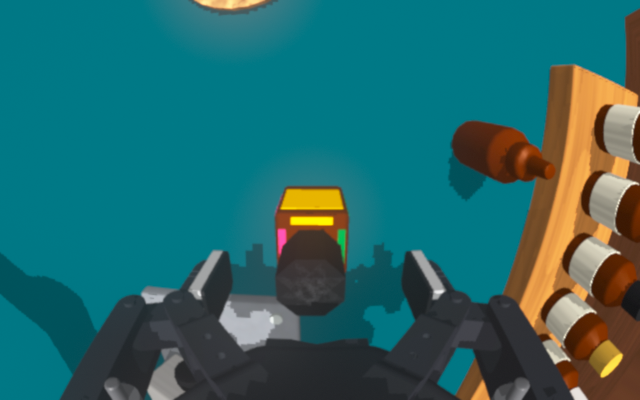

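```bash
python3 -m inch '[[-0.3,0,0.22,0,1],[-0.3,0,0.22,0,-1],[-0.3,0,0.22,0,-1],[-0.3,0,0.22,0,-1],[-0.3,0,0.22,0,-1],[-0.3,0,0.22,0,-1],[-0.3,0,0.02,0,-1],[-0.3,0,-0.13,0,-1]]'
python3 -m inch '[[0.02,-0.4,-0.1,0,-1],[0.05,-0.9,-0.1,0,-1],[0.08,-1.4,-0.1,0,-1],[0.11,-1.95,-0.1,0,-1],[0.14,-2.5,-0.12,0,-1],[0.17,-3.0,-0.17,0,-1],[0.2,-3.6,-0.26,0,-1],[0.22,-4.1,-0.36,0,-1]]'
python3 - <<'E'
import h
from h import *
st(); s=r.state();ci=cams.camera_info('wrist'); im=img('wrist')
cv2.imwrite('pics/z_wrist.png',im)
h.WE=0;h.WH=5
h.HG=82;tilt2(im,ci,s,(18,120,90),(36,255,255))
E
```

```text
time_s: 29.25
position: [648.2, 126.8, 77.5]
ee_rot: [-1.568, -0.0, -1.517]
wrist_force: [-8.2, -1.5, 30.4]
opening: 0.339
time_s: 29.92
position: [651.0, 87.0, 74.2]
ee_rot: [-1.566, 0.002, -1.517]
wrist_force: [-3.6, 4.1, 20.8]
opening: 0.342
t 29.92 p [651.   87.   74.2] rot [-1.566  0.002 -1.517] F [-3.6  4.1 20.8] T [1.45 0.89 0.03] op 0.342 q [ 0.02  0.73  1.33  0.    1.07 -0.04]
rows 146.5 189.5 widths [60.] [70.] tilt 0.468 e -3.8 hg 82.0 dy -0.0 rms 0.44
```

View pics/z_wrist.png

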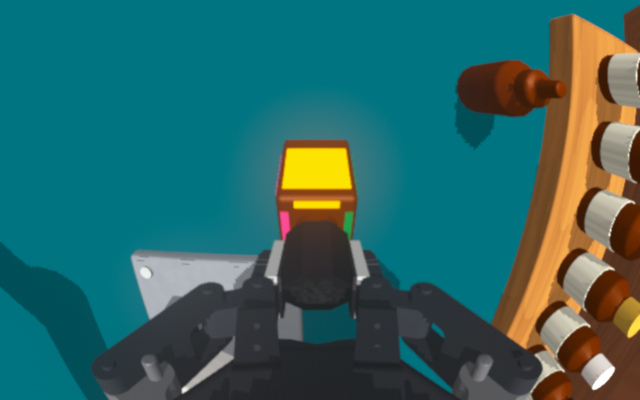

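Tilt about 0.44 again. On to the press.

```bash
python3 -m inch '[[0,0,2,0,-1],[0,0,5,-0.12,-1],[0.2,0,8,-0.24,-1],[0.4,-1,9,-0.36,-1],[0.4,-3.5,9,-0.48,-1],[0.4,-6,9,-0.6,-1],[0.4,-7.5,9,-0.72,-1],[0.4,-9,9,-0.84,-1]]'
python3 -m inch '[[0,0,0,-0.12,-1],[0,0,0,-0.24,-1],[0,0,0,-0.36,-1],[0,0,0,-0.48,-1],[0,0,0,-0.6,-1],[0,0,0,-0.72,-1],[0,0,0,-0.73,-1],[0,0,0,-0.73,-1]]'
python3 - <<'E'
import h
from h import *
st(); s=r.state();ci=cams.camera_info('wrist'); im=img('wrist')
cv2.imwrite('pics/za_wrist.png',im)
h.WE=0;h.WH=5
h.HG=82;tilt2(im,ci,s,(18,120,90),(36,255,255))
E
```

```text
time_s: 30.63
position: [653.3, -5.4, 159.9]
ee_rot: [-1.572, -0.001, -2.364]
wrist_force: [-0.2, 0.6, -1.2]
opening: 0.336
time_s: 31.3
position: [653.5, -4.2, 159.9]
ee_rot: [-1.571, -0.001, -3.084]
wrist_force: [-0.1, 0.3, -2.0]
opening: 0.339
t 31.3 p [653.5  -4.2 159.9] rot [-1.571e+00 -1.000e-03 -3.084e+00] F [-0.1  0.3 -2. ] T [-0.03  0.09  0.01] op 0.339 q [-0.12  0.64  1.25 -0.    1.25  1.39]
rows 147.5 189.5 widths [60.] [70.] tilt 0.449 e -4.1 hg 82.0 dy -0.0 rms 0.20
```

```bash
python3 -m inch '[[-0.8,0,-0.2,0,-1],[-1.6,0.01,-0.4,0,-1],[-2.4,0.02,-0.6,0,-1],[-2.8,0.03,-0.7,0,-1],[-3.05,0.03,-0.8,0,-1],[-3.3,0.04,-0.87,0,-1],[-3.45,0.05,-0.93,0,-1],[-3.45,0.05,-0.93,0,-1]]'
python3 -c "
from h import *
st()"
```

```text
time_s: 32.02
position: [620.7, -3.9, 151.8]
ee_rot: [-1.57, 0.004, -3.086]
wrist_force: [6.1, -0.1, -2.5]
opening: 0.34
t 32.02 p [620.7  -3.9 151.8] rot [-1.57   0.004 -3.086] F [ 6.1 -0.1 -2.5] T [-0.03 -1.18  0.01] op 0.34 q [-0.13  0.59  1.37  0.    1.17  1.39]
```

```bash
python3 -m inch '[[-0.08,0,-0.05,0,-1],[-0.16,0,-0.1,0,-1],[-0.16,0,-0.1,0,-1],[-0.16,0,-0.1,0,-1],[-0.16,0,-0.1,0,-1],[-0.16,0,-0.1,0,-1],[-0.16,0,-0.1,0,-1],[-0.16,0,-0.1,0,-1]]'
python3 - <<'E'
import h
from h import *
st(); s=r.state();ci=cams.camera_info('wrist'); im=img('wrist')
cv2.imwrite('pics/zb_wrist.png',im)
h.WE=0;h.WH=5
h.HG=82;tilt2(im,ci,s,(18,120,90),(36,255,255))
E
```

```text
time_s: 32.68
position: [619.9, -3.9, 151.4]
ee_rot: [-1.57, 0.006, -3.086]
wrist_force: [6.2, 0.6, 0.2]
opening: 0.338
t 32.68 p [619.9  -3.9 151.4] rot [-1.57   0.006 -3.086] F [6.2 0.6 0.2] T [-0.   -1.29  0.14] op 0.338 q [-0.13  0.59  1.38  0.    1.17  1.39]
rows 146.5 189.5 widths [59.] [69.] tilt 0.468 e -4.0 hg 82.0 dy -0.0 rms 0.48
```

```bash
python3 -m inch '[[-0.03,0,-0.01,0,-1],[-0.03,0,-0.01,0,-1],[-0.03,0,-0.01,0,-1],[-0.03,0,-0.01,0,-1],[-0.03,0,-0.01,0,-1],[-0.03,0,-0.01,0,-1],[1.3,0.05,0.6,0,-1],[2.7,0.15,1.27,0,-1]]'
python3 -m inch '[[0,4,0,0,-1],[-0.7,8,0,0,-1],[-2.7,11,0,0,-1],[-3.7,12.8,-1.3,0,-1],[-3.7,12.8,-4.3,0,-1],[-3.7,12.8,-7.3,0,-1],[-3.7,12.8,-8.5,0,-1],[-3.7,12.8,-9.0,0,-1]]'
python3 -c "
from h import *
st()"
```

```text
time_s: 33.4
position: [644.1, -2.2, 162.7]
ee_rot: [-1.571, -0.002, -3.087]
wrist_force: [0.0, 0.8, -1.2]
opening: 0.343
time_s: 34.07
position: [606.2, 126.2, 73.6]
ee_rot: [-1.571, -0.004, -3.086]
wrist_force: [-15.7, 2.0, 41.5]
opening: 0.339
t 34.07 p [606.2 126.2  73.6] rot [-1.571 -0.004 -3.086] F [-15.7   2.   41.5] T [0.32 3.03 0.1 ] op 0.339 q [0.08 0.68 1.45 0.   1.02 1.6 ]
```

```bash
python3 -m inch '[[0.7,0.04,0,0,-1],[1.4,0.08,0,0,-1],[2.1,0.12,0,0,-1],[2.8,0.17,0,0,-1],[3.4,0.2,0,0,-1],[3.9,0.24,0,0,-1],[3.9,0.24,0,0,-1],[3.9,0.24,0,0,-1]]'
python3 - <<'E'
import h
from h import *
st(); s=r.state();ci=cams.camera_info('wrist'); im=img('wrist')
cv2.imwrite('pics/zc_wrist.png',im)
h.WE=0;h.WH=5
h.HG=80;tilt2(im,ci,s,(18,120,90),(36,255,255))
E
```

```text
time_s: 34.73
position: [648.5, 128.0, 73.8]
ee_rot: [-1.571, 0.004, -3.087]
wrist_force: [2.0, -0.2, 4.2]
opening: 0.336
t 34.73 p [648.5 128.   73.8] rot [-1.571  0.004 -3.087] F [ 2.  -0.2  4.2] T [-0.09 -0.74 -0.03] op 0.336 q [ 0.08  0.74  1.32 -0.    1.08  1.6 ]
rows 147.5 190.5 widths [60.] [70.] tilt 0.458 e -5.0 hg 80.0 dy -0.0 rms 0.23
```

View pics/zc_wrist.png

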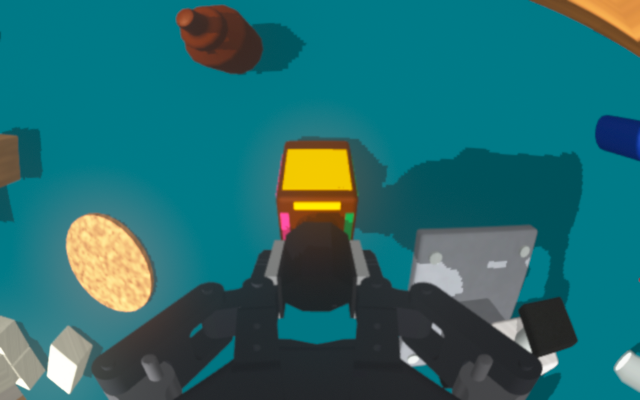

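```bash
python3 -m inch '[[0,0,1.5,0,-1],[-2,-0.12,1.5,0,-1],[-4,-0.24,1.5,0,-1],[-4.1,-0.25,1,0,-1],[-4.1,-0.25,0.3,0,-1],[-4.1,-0.25,-0.3,0,-1],[-4.1,-0.25,-0.5,0,-1],[-4.1,-0.25,-0.5,0,-1]]'
python3 -c "
from h import *
st()"
```

```text
time_s: 35.45
position: [607.4, 126.0, 73.4]
ee_rot: [-1.571, 0.005, -3.087]
wrist_force: [-12.7, -0.6, 40.1]
opening: 0.339
t 35.45 p [607.4 126.   73.4] rot [-1.571  0.005 -3.087] F [-12.7  -0.6  40.1] T [-0.21  2.41  0.03] op 0.339 q [ 0.08  0.68  1.45 -0.    1.    1.6 ]
```

```bash
python3 -m inch '[[0.1,0,-0.2,0,-1],[0.8,0.04,-0.25,0,-1],[1.6,0.09,-0.25,0,-1],[2.4,0.14,-0.25,0,-1],[3.2,0.19,-0.25,0,-1],[4.0,0.24,-0.25,0,-1],[4.0,0.24,-0.25,0,-1],[4.0,0.24,-0.25,0,-1]]'
python3 - <<'E'
import h
from h import *
st(); s=r.state();ci=cams.camera_info('wrist'); im=img('wrist')
cv2.imwrite('pics/zd_wrist.png',im)
h.WE=0;h.WH=5
h.HG=80;tilt2(im,ci,s,(18,120,90),(36,255,255))
E
```

```text
time_s: 36.12
position: [647.1, 128.1, 69.0]
ee_rot: [-1.571, 0.003, -3.087]
wrist_force: [-9.2, -1.9, 25.5]
opening: 0.341
t 36.12 p [647.1 128.1  69. ] rot [-1.571e+00  3.000e-03 -3.087e+00] F [-9.2 -1.9 25.5] T [-0.24  1.74 -0.09] op 0.341 q [ 0.08  0.75  1.33 -0.    1.07  1.6 ]
rows 197.5 217.5 widths [52.] [66.] tilt -0.007 e 2.7 hg 80.0 dy 0.2 rms 0.74
```

```bash
python3 -m inch '[[-0.1,0,0,0,1],[-0.1,0,0.1,0,1],[-0.1,0,0.5,0,1],[-0.1,0,1.0,0,1],[-0.1,0,1.0,0,-1],[-0.1,0,1.0,0,-1],[-0.1,0,1.0,0,-1],[-0.1,0,1.0,0,-1]]'
python3 -m inch '[[0,0,0.2,0,-1],[0,0,1,0,-1],[0,0,3,0,-1],[0,0,5,0,-1],[-0.5,2,6,0,-1],[-1.5,5,6,0,-1],[-2.5,8,6,0,-1],[-3.5,11,6,0,-1]]'
python3 - <<'E'
import h
from h import *
st(); s=r.state();ci=cams.camera_info('wrist'); im=img('wrist')
cv2.imwrite('pics/ze_wrist.png',im)
h.WE=0;h.WH=5
h.HG=84;tilt2(im,ci,s,(18,120,90),(36,255,255))
E
```

```text
time_s: 36.83
position: [644.5, 128.1, 75.0]
ee_rot: [-1.571, -0.0, -3.087]
wrist_force: [-0.2, 0.3, 0.3]
opening: 0.358
time_s: 37.5
position: [609.2, 238.9, 136.0]
ee_rot: [-1.571, 0.0, -3.088]
wrist_force: [0.2, 0.3, -1.5]
opening: 0.343
t 37.5 p [609.2 238.9 136. ] rot [-1.571  0.    -3.088] F [ 0.2  0.3 -1.5] T [ 0.03 -0.01 -0.01] op 0.343 q [0.26 0.67 1.28 0.   1.2  1.77]
rows 190.5 212.5 widths [51.] [63.] tilt 0.046 e 2.6 hg 84.0 dy -0.1 rms 0.47
```

View pics/ze_wrist.png

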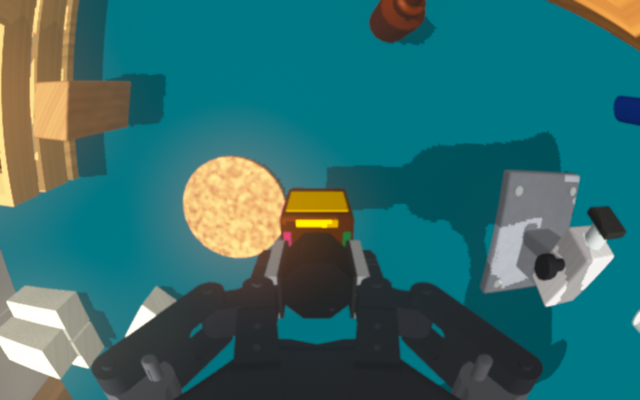

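```bash
python3 - <<'E'
from h import *
im=cv2.imread('pics/ze_wrist.png');ci=cams.camera_info('wrist')
h=cv2.cvtColor(im,cv2.COLOR_BGR2HSV);m=cv2.inRange(h,(5,60,120),(22,200,255));k,l,sa,ce=cv2.connectedComponentsWithStats(m);i=l[206,220] or l[210,230]
x,y,w,hh,A=sa[i];print(x,y,w,hh)
P=[onz('wrist',u,v,6,ci)[:2] for u,v in((x,y+hh/2),(x+w,y+hh/2),(x+w/2,y),(x+w/2,y+hh))]
print(np.round(P,1),(P[0]+P[1])/2,(P[2]+P[3])/2);st()
E
```

```text
183 156 124 102
[[582.1 372.9]
 [590.  253.3]
 [633.8 309.9]
 [532.8 311.8]] [586.0663205  313.12083757] [583.28530977 310.86027322]
t 37.55 p [606.6 245.2 135.8] rot [-1.574e+00 -1.000e-03 -3.084e+00] F [-2.4  4.4 -2.2] T [0.24 0.19 0.02] op 0.338 q [0.27 0.67 1.28 0.   1.2  1.78]
```

```bash
python3 -m inch '[[-0.8,2.5,0,0,-1],[-1.6,5,-1,0,-1],[-2.2,7,-2,0,-1],[-2.2,7,-3,0,-1],[-2.2,7,-4,0,-1],[-2.2,7,-4,0,-1],[-2.2,7,-4,0,-1],[-2.2,7,-4,0,-1]]'
python3 -c "
from h import *
st()"
```

```text
time_s: 38.22
position: [588.4, 307.1, 95.8]
ee_rot: [-1.571, 0.001, -3.088]
wrist_force: [-0.6, 0.3, -1.5]
opening: 0.339
t 38.22 p [588.4 307.1  95.8] rot [-1.571e+00  1.000e-03 -3.088e+00] F [-0.6  0.3 -1.5] T [ 0.01 -0.03 -0.01] op 0.339 q [ 0.37  0.72  1.29 -0.    1.13  1.88]
```

```bash
python3 -m inch '[[-0.1,0.3,-0.3,0,-1],[-0.2,0.65,-0.6,0,-1],[-0.2,0.65,-0.9,0,-1],[-0.2,0.65,-1.1,0,-1],[-0.2,0.65,-1.25,0,-1],[-0.2,0.65,-1.4,0,-1],[-0.2,0.65,-1.45,0,-1],[-0.2,0.65,-1.5,0,-1]]'
python3 -c "
from h import *
st()"
```

```text
time_s: 38.88
position: [585.9, 314.6, 81.2]
ee_rot: [-1.571, 0.001, -3.087]
wrist_force: [-2.6, -1.4, 6.9]
opening: 0.339
t 38.88 p [585.9 314.6  81.2] rot [-1.571e+00  1.000e-03 -3.087e+00] F [-2.6 -1.4  6.9] T [-0.26  0.46 -0.  ] op 0.339 q [ 0.38  0.74  1.29 -0.    1.1   1.89]
```

Contact with the cork (about +8 N). Check before letting go, then open and rise.

```bash
python3 -m inch '[[0,0,0,0,-1],[0,0,0,0,1],[0,0,0,0,1],[0,0,0,0,1],[0,0,0.5,0,1],[0,0,2,0,1],[0,0,5,0,1],[0,0,8,0,1]]'
python3 -m inch '[[0,0,3,0,1],[-2,-2,6,0,1],[-4,-4,6,0,1],[-6,-6,6,0,1],[-8,-9,6,0,1],[-8,-12,6,0,1],[-8,-14,6,0,1],[-8,-14,6,0,1]]'
python3 - <<'E'
from h import *
st(); crop(img('scene'),300,130,460,250,5,'zf_scene.png'); cv2.imwrite('pics/zf_top.png',img('top'));cv2.imwrite('pics/zf_s.png',img('scene'))
crop(cv2.imread('pics/zf_top.png'),180,150,300,240,6,'zf_topc.png')
E
```

```text
time_s: 39.55
position: [585.0, 314.3, 160.3]
ee_rot: [-1.57, -0.003, -3.087]
wrist_force: [0.6, 0.6, -0.3]
opening: 1.002
time_s: 40.22
position: [505.5, 171.5, 221.1]
ee_rot: [-1.57, 0.001, -3.09]
wrist_force: [0.4, -0.1, -0.4]
opening: 1.0
t 40.22 p [505.5 171.5 221.1] rot [-1.57e+00  1.00e-03 -3.09e+00] F [ 0.4 -0.1 -0.4] T [ 0.02 -0.01  0.  ] op 1.0 q [ 0.18  0.38  1.53 -0.    1.23  1.7 ]
```

View pics/zf_s.png

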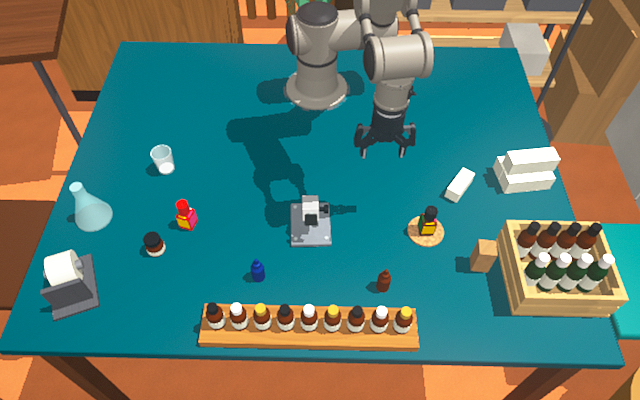

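View pics/zf_topc.png

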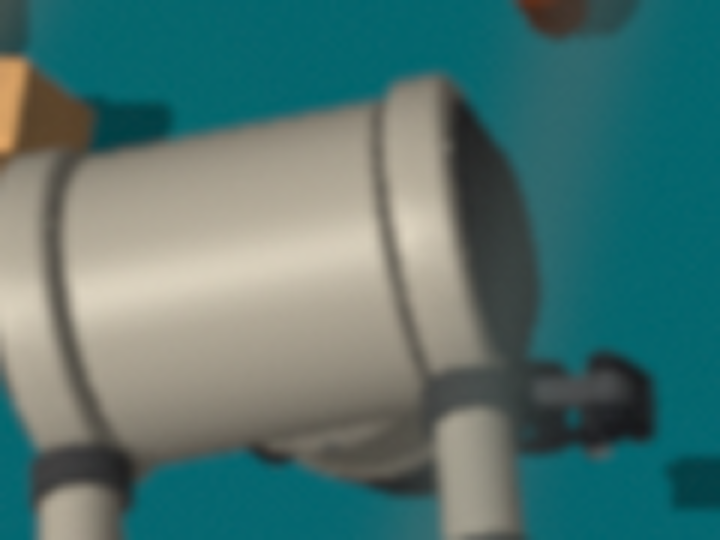

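```bash
python3 - <<'E'
from h import *
im=img('scene');crop(im,395,195,460,255,10,'zg.png')
print(proj('scene',[[587,314,102],[587,314,6],[607,314,6]])-[395,195])
E
```

```text
[[36.28396935 14.97551101]
 [29.64766657 34.92937942]
 [30.4237775  41.01873868]]
```

View pics/zg.png

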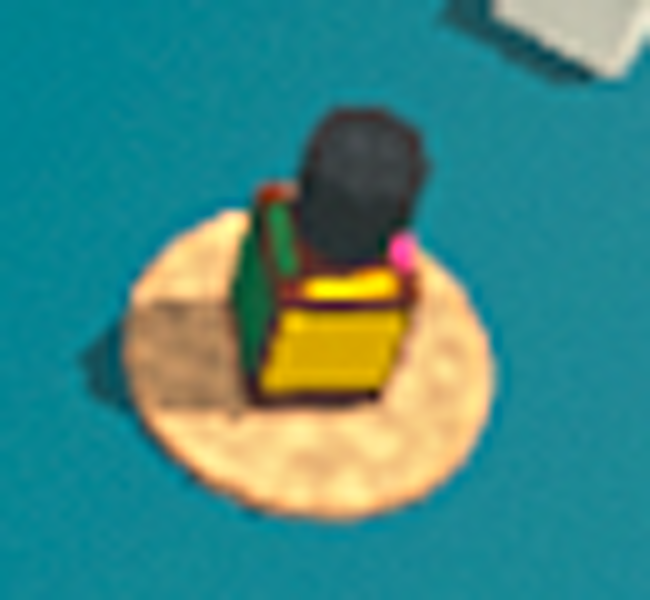

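```bash
python3 -c "
from h import *
print(workorder.finish_job()); st()"
```

```text
the job is handed in; nothing more can be done
None
the job is handed in; nothing more can be done
```

I pressed all four panels in order (green, yellow, pink, white), then stood the bottle on the coaster and released it. I handed the job in at about 40 s. No verdict is given, so whether each step counted is not confirmed.

- **How it was tilted:** the moves only turn the tool about the vertical. I tilted the bottle in the fingers by dragging its bottom edge on the table under 30–40 N or so. Before each new grip I stood it upright again the same way.
- **Pressing:** estimated pad force at the end of each press was about 7.9, 7.2, 6.7 and 6.6 N, so the last three were a little under 8 N. The wrist reading is noisy to about 1 N. Each press stayed above 4 N for roughly 0.6 s or more, and no reading at the end of a move came near 16 N.
- **Alignment:** the wrist camera showed a tilt of 0.43–0.45 rad after removing its bias (0.436 wanted). By my geometry, green met the pad within about 2 mm of centre; the others were pressed at almost the same tool position.
- **One thing that went wrong:** the first attempt to stand the bottle upright after the white panel slid on the table. Repeating it with a firmer push worked.
- **Last check:** in the scene picture the bottle stands upright and wholly on the cork, about 7 mm from its centre. The gripper was open and clear, and the bystanders looked unmoved. The top camera's view of the coaster was blocked by the arm, so only the scene camera confirms the placing.

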